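# Clear down the sectioning bench

## Robot

A 6-joint arm with a two-finger parallel gripper is mounted at the origin on the work surface. World frame = base frame: x ahead of the robot, y to its left, z up, the work surface at z = 0. Lengths are in m, angles in rad, forces in N, time in s.
With the tool pointing down it reaches from about 0.425 to 0.95 m from the base axis. Payload 3.5 kg.
Tool frame: the origin (TCP) lies midway between the tips of the shut fingers; the grasp point (between the pads) lies 19 mm behind it (ctrl.pinch_z is the distance from the TCP to the grasp point, in m); z points along the fingers, y is the line along which they close (so a half turn about z gives the same grasp; the last joint's range is limited). The gripper opens to 85 mm and grips with 20 to 120 N. Pads are 22 mm wide; open, the fingers measure 114 mm over their backs; the gripper's body (76 mm by 85 mm) begins 54 mm behind the grasp point. The pads swing forward as they close: fully open they stand 13 mm farther back than shut.
Start: joints at [1.163, 0.286, 1.577, -0, 1.279, -0.15], TCP at [0.172, 0.653, 0.231] pointing down, gripper open.
Joint ranges: [-2.77, 2.77], [-0.9, 2.22], [0.21, 2.48], [-1.53, 4.67], [0.24, 2.81], [-2.84, 2.84]. Speed limits (rad/s): [2.79, 2.79, 3.14, 3.14, 3.14, 3.14].

## Interface

Orientations are given as a unit quaternion [x, y, z, w].
In Python, from plant import get_state, viewer, sign_off, ctrl gives the robot as it stands. The module is installed in compiled form; this text tells all that it offers.
- The arm moves only by the shell command python3 -m handwheel 'ROWS' [FORCE]. ROWS is JSON, a list that holds one entry, the list of rows, each a list of 5 numbers: the finger opening in m, from 0 to 0.0854, then the shift along the tool's x, y, z in m, then the turn about the tool's z in degrees. In form: [[[claw, x, y, z, spin], ...]]. A call has 1 to 12 rows; each row shifts and turns the commanded pose from where the row before left it, along the tool's axes as they then stand; what a row does not reach is not made up. A row lasts 1/12 s, in which the tool goes at most 41.7 mm and 7.16 degrees, less where a joint would pass 70% of its speed; a pose out of reach is approached as far as the arm can. A call is refused whole if a number of a shift passes 0.0417 or a number of a turn 7.16, either way. A call with a gripper value outside its range is refused whole. The fingers move at their own pace and stop on an object; FORCE is the grip in N (left out, the last holds). Time passes only in rows, so rows that do not move let the fingers close. It gives the time, the measured TCP pose, the force, the opening and the grip force at its end, in the units of the state.
- get_state(): the state, without advancing time (a new reading comes with each control period).
- viewer.read_camera(name): name is "scene" or "top" or "wrist"; returns the picture (400x640x3 uint8, blue, green, red); there is no depth.
- viewer.camera_params(name): a dict with "fov_y" (degrees; the focal length in pixels is half the picture's height over the tangent of half this angle, whatever the lens; pixels are square), "cx", "cy" (the principal point, pixels), "xyz" and "attitude" of the camera in the world; the wrist camera has in their place "hand_eye" (4x4, takes a point from camera to tool coordinates, whose origin is the TCP and whose axes are the flange's). Camera axes: x right, y up, looking along -z (the intrinsics and any distortion apply to the point x, -y, -z); pixel columns grow to the right and rows downward; lengths in m; the calibration is good to about 2 mm. A picture is of the moment at which its call begins: read the wrist's pose just before it. camera_params takes no time and is no camera call.
- sign_off(): hands the job in; it is judged then, once.
Trained networks look in the newest picture that a camera, given by its name, has taken for a name from the list of things; names that differ only in an ending like _2 or _b are one class to them, and where a whole thing is asked for, a point or a joint stands for the part that bears it (a point fixed in the world has none). Each returns a list of dicts, best first, with "confidence" (0 to 1); they miss things now and then, are a little off and sometimes report something else, mostly with a low value. They report only what shows in the picture. A call takes as long as a camera call.
- viewer.look_for(camera, name): "extent" ([left, top, width, height] as shares, 0 to 1, of the picture: columns of its width, rows of its height, round what is visible of it).
- viewer.outline_of(camera, name): "mask" (400x640 bool, what is visible of it) and "extent" ([left, top, width, height] as shares, 0 to 1, of the picture: columns of its width, rows of its height, round what is visible of it).
- viewer.pinpoint(camera, name): "xy" ([column, row] as shares, 0 to 1, of the picture: columns of its width, rows of its height: a listed point, or the origin of a listed thing).
The state is a dict: "time": time; "qpos": joint angles; "dq": joint speeds; "joint_efforts": joint torques, N m; "eef_pos": TCP position; "tcp_rot": TCP orientation; "contact_force": force on the tool from outside, world axes, zero at the start; "wrist_torque": the same for the moment, N m; "opening": opening from 0.0 (shut) to 1.0 (fully open); "finger_force": force on a finger pad.
Only numpy, scipy, OpenCV 4.12 (cv2) and the standard library are available. Lean on these libraries where they do the work, as an engineer would, in place of code of your own. Each camera call takes 0.05 s, during which the arm holds its last target. There are 200 camera calls.

## Task

Sectioning is finished, so clear the bench: slide the yellow waste tub along the bench, without lifting it, from the grey outline to the middle of the green outline and square with it; then carry the steel tray over by its bridge handle and tip it so that all its spent wax blocks slide off into the tub, and put the empty tray back down flat on its black mat. File every blue slide box, right side up and lengthwise, in a lane of its own on the sloped rack, sliding it down under the cross bar until its end rests against the black back stop. Leave the gel bottle, beaker and sponge where they stand.

Things in the scene. Friction and masses are not known exactly. Their poses are not given: they have to be found in the camera images.
- rack: fixed aluminium filing rack, 200 (x) x 208 (y). Origin: centre of its foot, on the bench; z up, +x points down the slope. The lane floor falls 15 degrees (0.262 rad), from 82 mm high at its upper edge (rack x -0.093) to 30 mm at the black back stop (x +0.100; 40 mm high, square to the slope). 3 lanes 56 wide at y 0.064, 0, -0.064, between ribs 8 thick, 10 mm high above the lane floor
- cross_bar (a point): middle of the rack's dark cross bar, 10 mm diameter, that spans all lanes 42 mm up the slope from the stop; its underside is 39 mm above the lane floor (square to it), so a slide box passes under it but cannot be put down there from above. Boxes do not slide by themselves on this slope (friction 0.5 to 0.7): push them. A box home has its origin at rack (0.0594, lane y, 0.0409)
- lane0_stop (a point): foot of the back stop in the middle of lane 0 (leftmost, +y), on the lane floor, at rack (0.100, +0.064, 0.030); axes as the rack's
- lane1_stop (a point): foot of the back stop in the middle of lane 1 (middle), on the lane floor, at rack (0.100, 0, 0.030); axes as the rack's
- lane2_stop (a point): foot of the back stop in the middle of lane 2 (rightmost, -y), on the lane floor, at rack (0.100, -0.064, 0.030); axes as the rack's
- slidebox0: blue slide box with a lighter lid and a white label on top, a closed rigid block 84 long (its x) x 46 wide (y) x 32 high (z), 140 g or so; origin: centre of its underside. Either end may go first. Absent in some starts
- slidebox1: blue slide box with a lighter lid and a white label on top, a closed rigid block 84 long (its x) x 46 wide (y) x 32 high (z), 140 g or so; origin: centre of its underside. Either end may go first. Absent in some starts
- slidebox2: blue slide box with a lighter lid and a white label on top, a closed rigid block 84 long (its x) x 46 wide (y) x 32 high (z), 140 g or so; origin: centre of its underside. Either end may go first. Absent in some starts
- tub: open yellow waste tub with a black band, 150 (x) x 130 (y) x 95 high, straight walls and floor 8 mm thick, about 0.4 kg; a wall can be pinched from above at its rim. Origin: centre of its underside, z up. It must stay flat on the bench
- tip_mark: green outline painted on the bench (1 mm, no obstacle) where the tub is wanted: 180 x 160 mm inside, its lines 8 mm wide; origin at its centre, x along its 180 mm side
- park_mark: grey outline of the same size where the tub is parked at the start; origin at its centre
- tray: steel tray, floor 170 (x) x 114 (y) x 4 thick, walls to 26 mm high at both sides and at the -x end, open at the +x end, where blocks slide off. A black bridge handle crosses above its middle. About 0.28 kg, balanced about the handle. Origin: centre of its underside, z up
- tray_grip (a point): middle of the tray's bridge handle, 69 mm above the tray's underside and over its centre: a flat bar 12 thick (tray x) x 22 high (z, from 58 to 80 mm above the underside) and 104 clear between its legs (tray y); grip it from above with the fingers closing along tray x. Axes as the tray's
- tray_lip (a point): middle of the tray's open +x edge, at floor level: tray (0.085, 0, 0.004); axes as the tray's
- mat: black rubber mat 190 x 130 x 3 mm, fixed; origin: centre of its underside; the tray stands on it at the start and must return to it
- block0: spent wax block: cream wax on an orange cassette base, 60 (x) x 36 (y) x 20 high, 45 g; origin: centre of its underside; lies loose on the tray at the start and slides when the tray is tipped beyond about 0.65 rad. Absent in some starts
- block1: spent wax block: cream wax on an orange cassette base, 60 (x) x 36 (y) x 20 high, 45 g; origin: centre of its underside; lies loose on the tray at the start and slides when the tray is tipped beyond about 0.65 rad. Absent in some starts
- block2: spent wax block: cream wax on an orange cassette base, 60 (x) x 36 (y) x 20 high, 45 g; origin: centre of its underside; lies loose on the tray at the start and slides when the tray is tipped beyond about 0.65 rad. Absent in some starts
- block3: spent wax block: cream wax on an orange cassette base, 60 (x) x 36 (y) x 20 high, 45 g; origin: centre of its underside; lies loose on the tray at the start and slides when the tray is tipped beyond about 0.65 rad. Absent in some starts
- gel: bystander: white gel bottle with red cap, 56 mm diameter, 150 high; origin: centre of its foot; not to be moved
- beaker: bystander: clear beaker, 64 mm diameter, 80 high; origin: centre of its foot; not to be moved
- sponge: bystander: yellow sponge 100 x 65 x 30 mm; origin: centre of its underside; not to be moved

How it is judged:
By the outcome, as a careful person would: the job done as asked, in the order asked, and still so for the second after the job is handed in, with the robot touching nothing.
Of block0, block1, block2, block3 only 2 to 4 are there at a start; the rules pass over those that are not, and their reading is None.
Of slidebox0, slidebox1, slidebox2 only 2 to 3 are there at a start; the rules pass over those that are not, and their reading is None.
At some moment in a run one of slidebox0, slidebox1, slidebox2, tub may be knocked a few centimetres aside while the robot is not near it.
It also fails if it takes over 210 s, if anything falls off the work surface, if the arm or the gripper's body presses on something with over 40 N, if the wrist force passes 120 N, or if a joint passes its speed limit or range.

## Working session

There is one attempt and no reset: what is moved stays moved. The work goes in short steps, Python scripts to look and compute and a shell command to move; the robot and the scene stay as the last step left them, time stands still between calls to the robot, and variables do not carry over. Pictures are saved under pics/ and viewed, at most 14 in all, crops included, and the job is handed in when it is done.

```bash
mkdir -p pics && cat > h.py <<'E'
import numpy as np, cv2, time
from scipy.spatial.transform import Rotation as R
from plant import get_state, viewer, sign_off, ctrl
def cam(name):
    p=viewer.camera_params(name); f=200/np.tan(np.radians(p["fov_y"])/2)
    if "hand_eye" in p:
        s=get_state(); T=np.eye(4); T[:3,:3]=R.from_quat(s["tcp_rot"]).as_matrix(); T[:3,3]=s["eef_pos"]
        T=T@np.array(p["hand_eye"]); M,t=T[:3,:3],T[:3,3]
    else:
        a=np.array(p["attitude"]); M=R.from_quat(a).as_matrix() if a.size==4 else a.reshape(3,3); t=np.array(p["xyz"])
    return f,p["cx"],p["cy"],M,t,p
def und(c,uv):
    f,cx,cy,M,t,p=c; d=p.get("distortion",p.get("dist"))
    uv=np.array(uv,float).reshape(-1,2)
    if d is None: return (uv-[cx,cy])/f
    K=np.array([[f,0,cx],[0,f,cy],[0,0,1]]); return cv2.undistortPoints(uv[:,None],K,np.array(d,float))[:,0]
def toz(c,uv,z):
    n=und(c,uv); M,t=c[3],c[4]; d=np.c_[n[:,0],-n[:,1],-np.ones(len(n))]@M.T
    return t+d*((z-t[2])/d[:,2])[:,None]
def proj(c,P):
    q=(np.atleast_2d(P)-c[4])@c[3]; return np.c_[c[1]+c[0]*q[:,0]/-q[:,2], c[2]-c[0]*q[:,1]/-q[:,2]]
def snap(name,fn=None):
    c=cam(name); im=viewer.read_camera(name)
    if fn: cv2.imwrite("pics/"+fn,im)
    return c,im
def pin(c,cn,name,z,n=4):
    return [(round(d["confidence"],2),np.round(toz(c,np.array(d["xy"])*[640,400],z)[0],3).tolist(),(np.array(d["xy"])*[640,400]).round().tolist()) for d in viewer.pinpoint(cn,name)[:n]]
def rect(c,cn,name,z,n=4):
    "min area rect of visible mask projected on plane z: centre, size, yaw of long side"
    o=[]
    for d in viewer.outline_of(cn,name)[:n]:
        k,_=cv2.findContours(d["mask"].astype(np.uint8),0,1); k=max(k,key=len)[:,0]
        P=toz(c,k,z)[:,:2]; r=cv2.minAreaRect((P*1000).astype(np.float32)); (w,h),a=r[1],r[2]
        if h>w: w,h,a=h,w,a+90
        o.append((round(d["confidence"],2),np.round(r[0],0).tolist(),round(w),round(h),round((a+90)%180-90,1)))
    return o
E
python3 - <<'E'
from h import *
print(get_state()); print(ctrl.pinch_z,[x for x in dir(ctrl) if x[0]!='_'])
for n in("scene","top","wrist"): print(viewer.camera_params(n))
c,im=snap("top","top0.png"); c2,im2=snap("scene","scene0.png")
for n,z in [("rack",0),("cross_bar",.09),("lane0_stop",.03),("lane1_stop",.03),("lane2_stop",.03),("slidebox0",0),("tub",0),("tip_mark",0),("park_mark",0),("tray",.003),("tray_grip",.072),("tray_lip",.007),("mat",0),("block0",.007),("gel",0),("beaker",0),("sponge",0)]:
    print(n,pin(c,"top",n,z),'S',pin(c2,"scene",n,z))
E
```

```text
{'time': 0.0, 'qpos': array([ 1.16297392e+00,  2.87211650e-01,  1.57816158e+00,  2.75339190e-05,
        1.27861296e+00, -1.49988804e-01]), 'dq': array([ 0.00183662,  0.00163287, -0.00275652, -0.00126658, -0.00139945,
       -0.00037497]), 'joint_efforts': array([ 2.53827766e-04, -4.05986416e+01, -2.92622441e+01, -1.39540898e-04,
        5.99164676e-03, -6.66485363e-06]), 'eef_pos': array([0.17181153, 0.65209258, 0.22992488]), 'tcp_rot': array([ 1.28563862e-01,  9.91700510e-01, -1.14689098e-03, -3.42143404e-04]), 'contact_force': array([ 0.34152458, -0.03541169,  0.59199606]), 'wrist_torque': array([-0.00381975, -0.00827106,  0.00751475]), 'finger_force': 0.0, 'opening': 1.0011664483576908}
0.0187 ['Unreachable', 'pinch_z']
{'fov_y': 48.80593283048741, 'cx': 324.34446469346426, 'cy': 198.6020858675294, 'xyz': array([0.95146533, 0.67645318, 1.20670349]), 'attitude': array([0.07579582, 0.29377212, 0.92700435, 0.22049007])}
{'fov_y': 52.12560907373503, 'cx': 324.9964000880754, 'cy': 196.9646311203593, 'xyz': array([ 0.39247959, -0.01272149,  1.1255659 ]), 'attitude': array([ 0.05552573,
[... 2199 characters left out ...]
.007], [265.0, 157.0]), (0.58, [0.604, 0.197, 0.007], [249.0, 185.0]), (0.52, [0.663, 0.209, 0.007], [245.0, 165.0])] S [(0.8, [0.691, 0.159, 0.007], [319.0, 273.0]), (0.58, [0.56, -0.147, 0.007], [313.0, 184.0]), (0.54, [0.67, 0.216, 0.007], [334.0, 286.0]), (0.52, [0.601, 0.203, 0.007], [353.0, 272.0])]
gel [(0.75, [0.785, -0.038, 0.0], [333.0, 124.0]), (0.18, [0.669, -0.458, 0.0], [482.0, 163.0])] S [(0.86, [0.8, -0.019, 0.0], [262.0, 242.0])]
beaker [(0.79, [0.672, -0.458, 0.0], [482.0, 163.0])] S [(0.88, [0.662, -0.464, 0.0], [252.0, 134.0])]
sponge [(0.91, [0.661, 0.43, 0.0], [167.0, 166.0])] S [(0.84, [0.675, 0.437, -0.0], [371.0, 356.0]), (0.74, [0.649, -0.095, 0.0], [296.0, 206.0])]
```

View pics/top0.png

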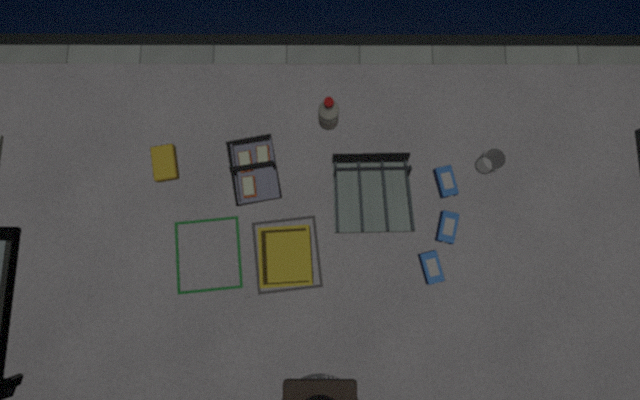

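View pics/scene0.png

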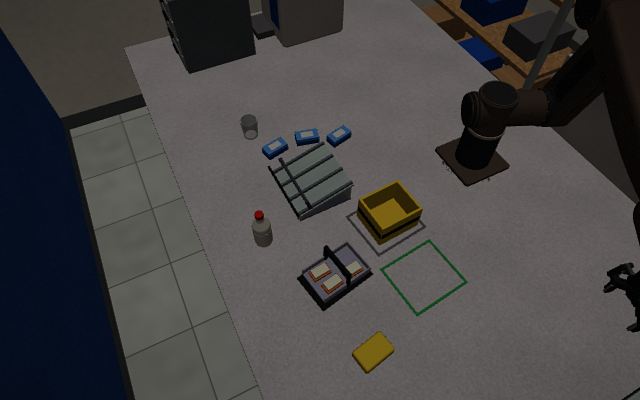

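```bash
python3 -m handwheel '[[[0.0854,0,0.0417,0,0],[0.0854,0,0.0417,0,0],[0.0854,0,0.0417,0,0],[0.0854,0,0.0417,0,0],[0.0854,0,0.0417,0,0],[0.0854,0,0.0417,0,0],[0.0854,0,0.0417,0,0],[0.0854,0,0.0417,0,0],[0.0854,0,0.0417,0,0],[0.0854,0,0.0417,0,0]]]' && python3 -c "
from h import *
s=get_state();print(s['qpos'],R.from_quat(s['tcp_rot']).as_matrix().round(3))" && python3 -m handwheel '[[[0.0854,0,-0.0417,0,0],[0.0854,0,-0.0417,0,0],[0.0854,0,-0.0417,0,0],[0.0854,0,-0.0417,0,0],[0.0854,0,-0.0417,0,0],[0.0854,0,-0.0417,0,0]]]' && python3 -c "
from h import *
s=get_state();print(s['qpos'],R.from_quat(s['tcp_rot']).as_matrix().round(3))"
```

```text
time: 2.63
eef_pos: [0.2536, 0.9614, 0.1984]
tcp_rot: [0.129, 0.992, 0.007, -0.001]
contact_force: [-0.1, -0.8, -5.6]
opening: 0.999
finger_force: 0.0
[ 1.21009296  1.21519731  0.22671074  0.00437682  1.68616151 -0.10227099] [[-0.967  0.255  0.001]
 [ 0.255  0.967  0.014]
 [ 0.003  0.014 -1.   ]]
time: 3.13
eef_pos: [0.2055, 0.7736, 0.2129]
tcp_rot: [0.129, 0.991, 0.021, 0.003]
contact_force: [0.1, 0.2, 0.1]
opening: 0.999
finger_force: 0.0
[ 1.1830973   0.55143002  1.25848706  0.00561602  1.28988399 -0.13131393] [[-0.967  0.255  0.011]
 [ 0.255  0.966  0.041]
 [-0.     0.042 -0.999]]
```

```bash
cat > st.py <<'E'
from h import *
s=get_state();M=R.from_quat(s['tcp_rot']).as_matrix();print('t',round(s['time'],2),'q',s['qpos'].round(3),'x',M[:,0].round(3),'y',M[:,1].round(3),'z',M[:,2].round(3),'r',np.hypot(*s['eef_pos'][:2]).round(3))
E
python3 -m handwheel '[[[0.0854,0,0.0417,0,0],[0.0854,0,0.0417,0,0],[0.0854,0,0.0417,0,0],[0.0854,0,0.0417,0,0],[0.0854,0,0.0417,0,0],[0.0854,0,0.0417,0,0],[0.0854,0,0.0417,0,0],[0.0854,0,0.0417,0,0],[0.0854,0,0.0417,0,0],[0.0854,0,0.0417,0,0],[0.0854,0,0.0417,0,0],[0.0854,0,0,0,0]]]' |grep eef; python3 st.py;  python3 -m handwheel '[[[0.0854,0,0,-0.0417,0],[0.0854,0,0,-0.0417,0],[0.0854,0,0,-0.0417,0],[0.0854,0,0,-0.0417,0],[0.0854,0,0,-0.0417,0],[0.0854,0,0,-0.0417,0],[0.0854,0,0,0,0]]]' |grep eef; python3 st.py
```

```text
eef_pos: [0.2654, 0.9998, 0.2007]
t 4.13 q [ 1.209  1.225  0.211  0.018  1.535 -0.103] x [-0.967  0.255 -0.   ] y [0.251 0.953 0.17 ] z [ 0.043  0.164 -0.986] r 1.034
eef_pos: [0.2452, 0.925, 0.4485]
t 4.72 q [ 1.2    0.967  0.21   0.021  1.763 -0.106] x [-0.967  0.255 -0.002] y [0.249 0.947 0.201] z [ 0.053  0.194 -0.98 ] r 0.957
```

```bash
python3 -m handwheel '[[[0.0854,0,-0.0417,0,0],[0.0854,0,-0.0417,0,0],[0.0854,0,-0.0417,0,0],[0.0854,0,-0.0417,0,0],[0.0854,0,-0.0417,0,0],[0.0854,0,-0.0417,0,0],[0.0854,0,-0.0417,0,0],[0.0854,0,-0.0417,0,0],[0.0854,0,-0.0417,0,0],[0.0854,0,-0.0417,0,0],[0.0854,0,-0.0417,0,0]]]' |grep eef; python3 st.py;  python3 -m handwheel '[[[0.0854,0,-0.0417,0,0],[0.0854,0,-0.0417,0,0],[0.0854,0,-0.0417,0,0],[0.0854,0,-0.0417,0,0],[0.0854,0,-0.0417,0,0],[0.0854,0,-0.0417,0,0],[0.0854,0,-0.0417,0,0],[0.0854,0,0,0,0]]]' |grep eef; python3 st.py
```

```text
eef_pos: [0.1448, 0.5396, 0.3612]
t 5.63 q [ 1.11  -0.152  1.814  0.04   1.292 -0.211] x [-0.967  0.255 -0.   ] y [0.25  0.949 0.191] z [ 0.049  0.185 -0.982] r 0.559
eef_pos: [0.0769, 0.2801, 0.3022]
t 6.3 q [ 0.879 -0.894  2.376  0.075  1.506 -0.431] x [-0.966  0.257  0.004] y [0.254 0.952 0.17 ] z [ 0.04   0.165 -0.985] r 0.29
```

```bash
python3 -m handwheel '[[[0.0854,0,-0.0417,0,0],[0.0854,0,-0.0417,0,0],[0.0854,0,-0.0417,0,0],[0.0854,0,-0.0417,0,0],[0.0854,0,0,0,0]]]' |grep eef; python3 st.py;  python3 -m handwheel '[[[0.0854,0,-0.0417,0,0],[0.0854,0,-0.0417,0,0],[0.0854,0,-0.0417,0,0],[0.0854,0,0,0,0]]]' |grep eef; python3 st.py
```

```text
eef_pos: [0.074, 0.2597, 0.2877]
t 6.72 q [ 0.871 -0.895  2.397  0.039  1.561 -0.441] x [-0.967  0.254  0.001] y [0.253 0.963 0.087] z [ 0.021  0.085 -0.996] r 0.27
eef_pos: [0.0734, 0.2418, 0.2821]
t 7.05 q [ 0.853 -0.895  2.406  0.011  1.617 -0.459] x [-0.967  0.255  0.004] y [0.255 0.967 0.017] z [ 0.     0.018 -1.   ] r 0.253
```

```bash
python3 - <<'E'
from h import *
im=cv2.imread("pics/top0.png"); c=cam("top"); hsv=cv2.cvtColor(im,cv2.COLOR_BGR2HSV)
def fit(m,z,x0,x1,y0,y1):
    q=np.zeros_like(m); q[y0:y1,x0:x1]=m[y0:y1,x0:x1]; v,u=np.nonzero(q)
    P=toz(c,np.c_[u,v],z)[:,:2]; r=cv2.minAreaRect((P*1000).astype(np.float32)); return len(u),np.round(r[0],1),np.round(r[1],1),round(r[2],1)
g=cv2.inRange(hsv,(45,80,30),(85,255,255)); print("green",fit(g,0,160,260,200,310))
y=cv2.inRange(hsv,(18,120,30),(35,255,255)); print("tubrim",fit(y,.095,245,330,210,300))
b=cv2.inRange(hsv,(95,120,30),(120,255,255))
for k in((150,210),(205,250),(245,295)): print("box",fit(b,.032,410,470,*k))
c2,i2=snap("scene"); hs=cv2.cvtColor(i2,cv2.COLOR_BGR2HSV); c=c2
print("green S",fit(cv2.inRange(hs,(45,80,30),(85,255,255)),0,360,480,220,330))
print(rect(cam("top"),"top","tub",.095), rect(cam("top"),"top","tray",.02))
cv2.imwrite("pics/c.png",cv2.resize(cv2.imread("pics/top0.png")[120:310,160:345],None,fx=3,fy=3,interpolation=2)*2)
E
```

```text
green (529, array([414. , 304.9]), array([193.5, 173.7]), 5.8)
tubrim (3043, array([409.1,  86.9]), array([147.1, 130.9]), 3.9)
box (206, array([ 612.3, -342.8]), array([78.7, 46.7]), 12.7)
box (186, array([ 487.3, -340.6]), array([46. , 79.6]), 76.0)
box (158, array([ 381. , -293.8]), array([77.6, 45. ]), 13.8)
green S (614, array([415.1, 302.5]), array([196.6, 176.5]), 5.9)
[(0.62, [411.0, 87.0], 150, 133, 3.8)] [(0.85, [644.0, 185.0], 175, 125, 9.7)]
```

View pics/c.png

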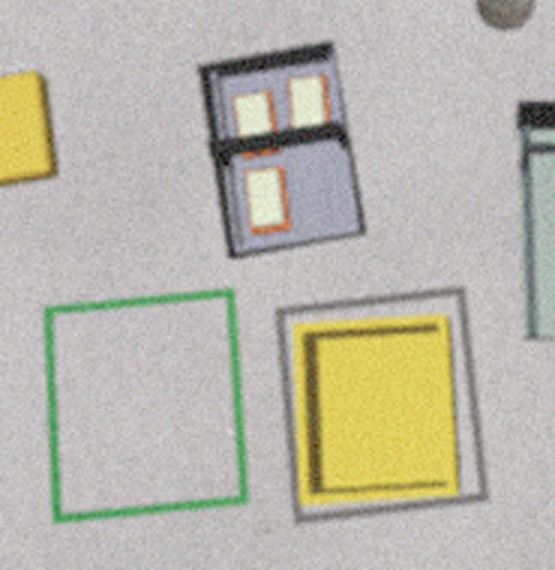

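```bash
cat > to.py <<'E'
# usage: to.py x y z yaw_of_tool_y_deg : shifts in current axes (do before spin) / in axes after spin; spin (+ = about tool z)
import sys; from h import *
x,y,z,a=map(float,sys.argv[1:5]); s=get_state(); M=R.from_quat(s['tcp_rot']).as_matrix()
d=np.array([x,y,z])-s['eef_pos']; az=np.degrees(np.arctan2(M[1,1],M[0,1])); sp=(az-a+180)%360-180
N=M@R.from_euler('z',sp,degrees=True).as_matrix()
print('t',round(s['time'],1),'pos',s['eef_pos'].round(4),'az',az.round(1),'j1',s['qpos'][0].round(2),'j6',s['qpos'][5].round(2),'toolz',M[:,2].round(3))
print('before-spin shift mm',(M.T@d*1000).round(1),'after-spin',(N.T@d*1000).round(1),'spin',round(sp,1),'rows',(np.abs(d).max()/.0417).round(1),(sp/7.16).round(1),'j6 end~',(s['qpos'][5]+np.radians(sp)+np.arctan2(y,x)-s['qpos'][0]).round(2))
E
python3 -m handwheel '[[[0.0854,0,-0.035,0,0],[0.0854,0,0,0,0]]]' |grep eef; python3 to.py 0.42 0.09 0.30 3.9
```

```text
eef_pos: [0.0736, 0.2368, 0.2823]
t 7.4 pos [0.0736 0.2368 0.2823] az 75.2 j1 0.85 j6 -0.47 toolz [-0.005 -0.    -1.   ]
before-spin shift mm [-372.3  -53.8  -19.4] after-spin [-170.   335.6  -19.4] spin 71.3 rows 8.3 10.0 j6 end~ 0.14
```

```bash
python3 -m handwheel '[[[0.0854,-0.0372,-0.0054,-0.002,0],[0.0854,-0.0372,-0.0054,-0.002,0],[0.0854,-0.0372,-0.0054,-0.002,0],[0.0854,-0.0372,-0.0054,-0.002,0],[0.0854,-0.0372,-0.0054,-0.002,0],[0.0854,-0.0372,-0.0054,-0.002,0],[0.0854,-0.0372,-0.0054,-0.002,0],[0.0854,-0.0372,-0.0054,-0.002,0],[0.0854,-0.0372,-0.0054,-0.002,0],[0.0854,-0.0372,-0.0054,-0.002,0]]]' |grep eef;python3 -m handwheel '[[[0.05,0,0,0,7.1],[0.05,0,0,0,7.1],[0.05,0,0,0,7.1],[0.05,0,0,0,7.1],[0.05,0,0,0,7.1],[0.05,0,0,0,7.1],[0.05,0,0,0,7.1],[0.05,0,0,0,7.1],[0.05,0,0,0,7.1],[0.05,0,0,0,7.1],[0.05,0,0,0,0]]]' |grep eef; python3 - <<'E'
from h import *
c,im=snap("wrist","w1.png"); hsv=cv2.cvtColor(im,cv2.COLOR_BGR2HSV)
for n,z in(("tub",.095),("tray",.026),("park_mark",0),("tip_mark",0)): print(n,rect(c,"wrist",n,z))
E
python3 to.py 0.481 0.092 0.12 3.9
```

```text
eef_pos: [0.4216, 0.0895, 0.3002]
eef_pos: [0.4199, 0.0907, 0.3003]
tub [(0.81, [411.0, 89.0], 150, 134, 3.8)]
tray [(0.73, [643.0, 173.0], 178, 134, 10.3)]
park_mark [(0.96, [416.0, 91.0], 198, 173, 5.7), (0.6, [658.0, 173.0], 190, 143, 9.7)]
tip_mark [(0.66, [422.0, 249.0], 198, 69, 4.0), (0.36, [604.0, -158.0], 255, 242, 1.1)]
t 9.4 pos [0.4199 0.0908 0.3004] az 4.4 j1 -0.02 j6 -0.1 toolz [-0.005  0.    -1.   ]
before-spin shift mm [ -3.6  62.  180.1] after-spin [ -3.1  62.  180.1] spin 0.5 rows 4.3 0.1 j6 end~ 0.12
```

View pics/w1.png

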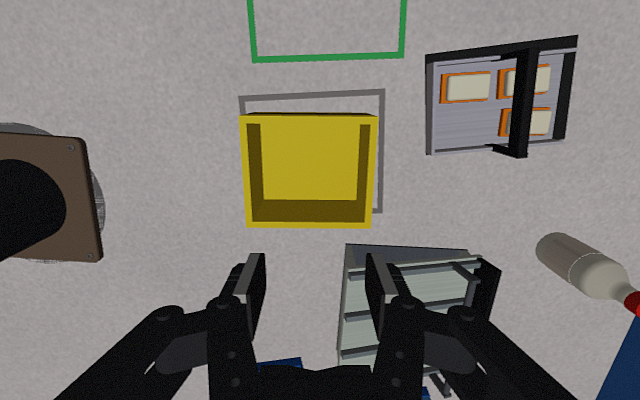

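```bash
python3 -m handwheel '[[[0.05,-0.0028,0.031,0.02,0],[0.05,-0.0028,0.031,0.04,0.5],[0.05,0,0,0.04,0],[0.05,0,0,0.04,0],[0.05,0,0,0.04,0],[0.05,0,0,0.035,0],[0.05,0,0,0.019,0],[0.05,0,0,0,0]]]' |grep -E 'eef|contact';python3 -m handwheel '[[[0.0,0,0,0,0],[0.0,0,0,0,0],[0.0,0,0,0,0],[0.0,0,0,0,0],[0.0,0,0,0,0],[0.0,0,0,0,0],[0.0,0,0,0,0],[0.0,0,0,0,0]]]' 50; python3 - <<'E'
from h import *
c,im=snap("wrist","w2.png")
print(rect(c,"wrist","tub",.095),rect(c,"wrist","tip_mark",0))
c,im=snap("top"); print(rect(c,"top","tub",.095))
E
```

```text
eef_pos: [0.4711, 0.09, 0.0679]
contact_force: [-0.9, 0.2, -0.7]
time: 10.7
eef_pos: [0.478, 0.0899, 0.0761]
tcp_rot: [0.684, 0.73, 0.001, 0.0]
contact_force: [0.0, -0.4, 5.5]
opening: 0.081
finger_force: 52.8
[(0.68, [407.0, 90.0], 150, 137, 3.7)] [(0.72, [425.0, 219.0], 196, 9, 3.7), (0.54, [664.0, -41.0], 22, 6, -30.9)]
[(0.92, [409.0, 44.0], 143, 52, 0.4), (0.28, [381.0, -276.0], 85, 50, 14.7)]
```

```bash
python3 to.py 0.483 0.3076 0.076 2.1; python3 -m handwheel '[[[0.0,-0.01,0,0,0],[0.0,-0.02,0,0,-0.2],[0.0,-0.02,0,0,-0.2],[0.0,-0.02,0,0,-0.2],[0.0,-0.02,0,0,-0.2],[0.0,-0.02,0,0,-0.2]]]';python3 to.py 0.483 0.3076 0.076 2.1;
```

```text
t 10.9 pos [0.478  0.09   0.0761] az 3.8 j1 -0.02 j6 -0.09 toolz [ 0.001  0.    -1.   ]
before-spin shift mm [2.168e+02 1.930e+01 2.000e-01] after-spin [2.173e+02 1.300e+01 2.000e-01] spin 1.7 rows 5.2 0.2 j6 end~ 0.53
time: 11.45
eef_pos: [0.4843, -0.0041, 0.0757]
tcp_rot: [0.684, 0.73, 0.015, -0.015]
contact_force: [1.8, 71.4, 22.6]
opening: 0.081
finger_force: 60.7
t 11.4 pos [ 0.4843 -0.0041  0.0757] az 3.7 j1 -0.24 j6 -0.33 toolz [-0.002  0.042 -0.999]
before-spin shift mm [310.8  19.   12.8] after-spin [311.3  10.1  12.8] spin 1.6 rows 7.5 0.2 j6 end~ 0.5
```

```bash
python3 -m handwheel '[[[0.0,0.015,0,0,0],[0.0,0.02,0,0,0],[0.0,0.02,0,0,0],[0.0,0.02,0,0,0],[0.0,0.02,0,0,0],[0.0,0,0,0,0]]]'; python3 - <<'E'
from h import *
c,im=snap("wrist","w3.png"); print(rect(c,"wrist","tub",.095),rect(c,"wrist","tip_mark",0))
E
python3 to.py 0.483 0.3076 0.076 5.8
```

```text
time: 11.95
eef_pos: [0.4757, 0.0772, 0.0746]
tcp_rot: [0.676, 0.737, -0.001, -0.002]
contact_force: [-1.1, 3.9, 5.7]
opening: 0.078
finger_force: 58.8
[(0.94, [402.0, 105.0], 152, 131, 4.9), (0.56, [560.0, 162.0], 81, 69, 4.7)] [(0.57, [679.0, 157.0], 39, 25, -82.4)]
t 12.1 pos [0.476  0.0761 0.0746] az 4.7 j1 -0.05 j6 -0.14 toolz [-0.004  0.003 -1.   ]
before-spin shift mm [230.2  26.   -0.7] after-spin [229.6  30.3  -0.7] spin -1.1 rows 5.6 -0.2 j6 end~ 0.46
```

View pics/w3.png

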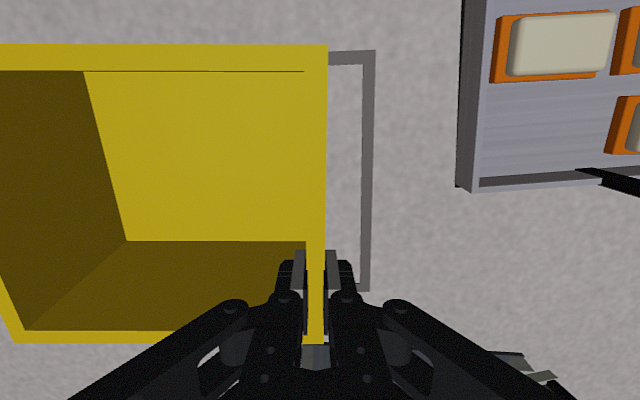

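```bash
python3 -m handwheel '[[[0.0,0.01,0.0015,0,0],[0.0,0.02,0.003,0,-0.1],[0.0,0.02,0.003,0,-0.1],[0.0,0.02,0.003,0,-0.1],[0.0,0.02,0.003,0,-0.1],[0.0,0.02,0.003,0,-0.1],[0.0,0.02,0.003,0,-0.1],[0.0,0.02,0.003,0,-0.1],[0.0,0.02,0.003,0,-0.1],[0.0,0.02,0.003,0,-0.1],[0.0,0.008,0.001,0,-0.1],[0.0,0,0,0,0]]]'; python3 - <<'E'
from h import *
c,im=snap("top","t4.png"); print(rect(c,"top","tub",.095),rect(c,"top","tip_mark",0))
c,im=snap("scene"); print(rect(c,"scene","tub",.095),rect(c,"scene","tip_mark",0),pin(c,"scene","tub",0))
c,im=snap("wrist"); print(rect(c,"wrist","tub",.095),rect(c,"wrist","tip_mark",0),pin(c,"wrist","tub",0))
E
```

```text
time: 13.1
eef_pos: [0.4879, 0.276, 0.0741]
tcp_rot: [0.67, 0.742, -0.001, -0.001]
contact_force: [-0.9, 1.4, 5.1]
opening: 0.082
finger_force: 58.8
[(0.64, [419.0, 252.0], 149, 62, 2.1), (0.28, [572.0, -134.0], 213, 210, 0.1)] [(0.74, [475.0, 233.0], 118, 49, 31.3)]
[(0.69, [583.0, -110.0], 258, 220, -88.6), (0.67, [429.0, 325.0], 191, 130, 8.1)] [(0.69, [405.0, 385.0], 194, 18, 7.2)] [(0.84, [0.401, 0.305, 0.0], [427.0, 274.0])]
[(0.84, [414.0, 301.0], 151, 131, 5.5)] [(0.84, [416.0, 310.0], 198, 167, 5.7), (0.17, [645.0, 244.0], 192, 27, 6.7)] [(0.96, [0.415, 0.305, 0.0], [215.0, 164.0])]
```

View pics/t4.png

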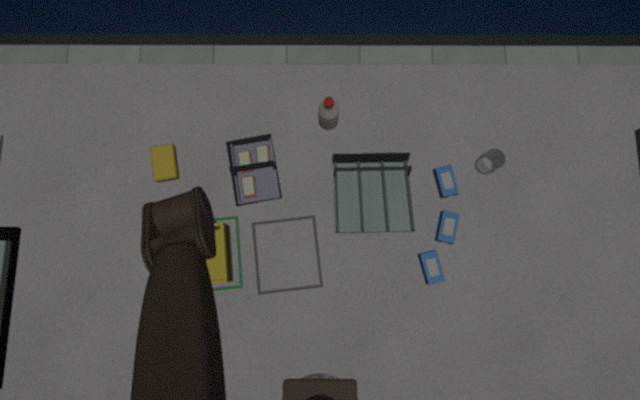

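```bash
python3 -m handwheel '[[[0.04,0,0,0,0],[0.04,0,0,0,0],[0.04,0,0,0,0],[0.04,0,0,0,0],[0.04,0,0,-0.03,0],[0.04,0,0,-0.04,0],[0.04,0,0,-0.04,0],[0.04,0,-0.03,-0.04,0],[0.04,0,-0.03,-0.04,0],[0.04,0,0,-0.04,0],[0.04,0,0,0,0]]]' |grep eef; python3 - <<'E'
from h import *
c,im=snap("wrist","w5.png"); print(rect(c,"wrist","tub",.095),rect(c,"wrist","tip_mark",0),pin(c,"wrist","tub",0))
hsv=cv2.cvtColor(im,cv2.COLOR_BGR2HSV); 
for lo,hi,z in(((45,80,30),(85,255,255),0),((20,150,30),(33,255,255),.095)):
    k,_=cv2.findContours(cv2.inRange(hsv,lo,hi),0,1); k=max(k,key=cv2.contourArea)[:,0]; r=cv2.minAreaRect((toz(c,k,z)[:,:2]*1000).astype(np.float32)); print(r)
print(rect(c,"wrist","tray",.026),pin(c,"wrist","tray_grip",.072),pin(c,"wrist","tray_lip",.007))
E
python3 to.py 0.637 0.18 0.16 9
```

```text
eef_pos: [0.4404, 0.2707, 0.2992]
[(0.94, [414.0, 304.0], 151, 130, 5.7), (0.35, [625.0, 418.0], 91, 55, 10.0)] [(0.49, [659.0, 150.0], 189, 177, 8.4)] [(0.94, [0.415, 0.303, 0.0], [297.0, 133.0])]
((415.9932556152344, 303.9973449707031), (195.55540466308594, 175.33741760253906), 5.730691909790039)
((413.97210693359375, 304.74798583984375), (148.95172119140625, 129.1396484375), 5.464273929595947)
[(0.83, [646.0, 162.0], 176, 166, 9.8), (0.21, [418.0, 105.0], 185, 167, 6.7)] [(0.64, [0.648, 0.18, 0.072], [464.0, 251.0])] [(0.63, [0.73, 0.192, 0.007], [499.0, 229.0])]
t 14.9 pos [0.4378 0.2693 0.2879] az 5.7 j1 0.35 j6 0.25 toolz [-0.009 -0.001 -1.   ]
before-spin shift mm [-108.7  190.4  126.2] after-spin [-119.4  183.9  126.2] spin -3.3 rows 4.8 -0.5 j6 end~ 0.12
```

View pics/w5.png

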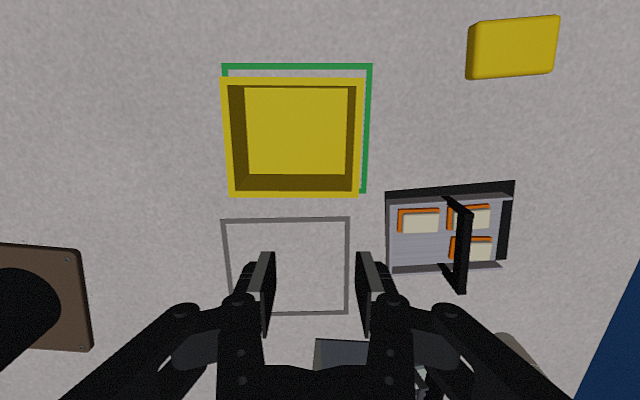

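```bash
python3 -m handwheel '[[[0.05,-0.0218,0.0396,0.0092,0],[0.05,-0.0218,0.0396,0.0092,0],[0.05,-0.0218,0.0396,0.0092,0],[0.05,-0.0218,0.0396,0.0092,0],[0.05,-0.0218,0.0396,0.0092,0],[0.05,0,0,0,-3.8],[0.05,0,0,0,0],[0.05,0,0,0,0]]]' |grep eef; python3 - <<'E'
from h import *
c,im=snap("wrist","w6.png"); print(rect(c,"wrist","tray",.026),pin(c,"wrist","tray_grip",.072),pin(c,"wrist","tray_lip",.007),rect(c,"wrist","mat",.003),pin(c,"wrist","block0",.007))
E
python3 to.py 0.647 0.18 0.053 9.5
```

```text
eef_pos: [0.6256, 0.1894, 0.2456]
[(0.63, [432.0, 278.0], 184, 117, 6.3), (0.58, [647.0, 165.0], 171, 147, 9.9)] [(0.97, [0.645, 0.182, 0.072], [334.0, 189.0])] [(0.82, [0.731, 0.19, 0.007], [400.0, 179.0]), (0.64, [0.419, 0.304, 0.007], [147.0, 34.0])] [(0.91, [655.0, 188.0], 190, 129, 10.8), (0.65, [419.0, 91.0], 196, 177, 6.7), (0.27, [634.0, -85.0], 121, 108, 7.1)] [(0.96, [0.687, 0.16, 0.007], [361.0, 197.0]), (0.92, [0.604, 0.197, 0.007], [301.0, 157.0]), (0.87, [0.675, 0.212, 0.007], [360.0, 155.0]), (0.2, [0.655, 0.163, 0.007], [337.0, 191.0])]
t 15.9 pos [0.6254 0.1904 0.2487] az 9.6 j1 0.14 j6 -0.03 toolz [-0.004  0.001 -1.   ]
before-spin shift mm [-14.1  20.2 195.6] after-spin [-14.1  20.2 195.6] spin 0.1 rows 4.7 0.0 j6 end~ 0.11
```

View pics/w6.png

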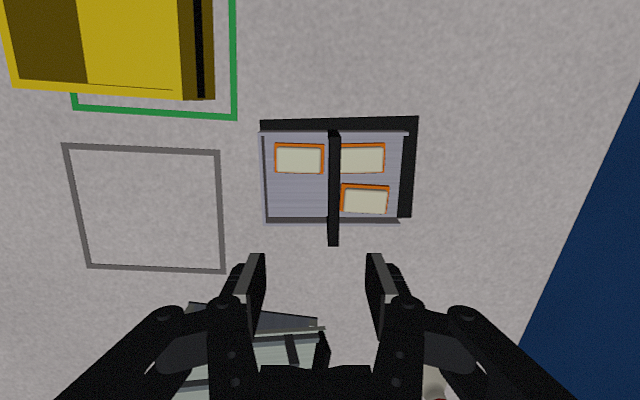

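```bash
python3 -m handwheel '[[[0.05,-0.012,0.0185,0,0],[0.05,0,0,0.03,0],[0.05,0,0,0.035,0],[0.05,0,0,0.035,0],[0.05,0,0,0.035,0],[0.05,0,0,0.03,0],[0.05,0,0,0.018,0],[0.05,0,0,0.01,0],[0.05,0,0,0,0]]]' |grep -E 'eef|cont';python3 -m handwheel '[[[0.0,0,0,0,0],[0.0,0,0,0,0],[0.0,0,0,0,0],[0.0,0,0,0,0],[0.0,0,0,0,0],[0.0,0,0,0,0]]]' 100; python3 to.py 0.645 0.182 0.055 9.6
```

```text
eef_pos: [0.6432, 0.1811, 0.0519]
contact_force: [-0.1, -0.7, 0.0]
time: 17.13
eef_pos: [0.6467, 0.1813, 0.0575]
tcp_rot: [0.646, 0.764, -0.0, -0.001]
contact_force: [-2.8, -0.4, 6.5]
opening: 0.122
finger_force: 98.6
t 17.1 pos [0.6467 0.1813 0.0575] az 9.6 j1 0.12 j6 -0.05 toolz [-0.001  0.001 -1.   ]
before-spin shift mm [ 1.  -1.6  2.5] after-spin [ 1.  -1.6  2.5] spin -0.0 rows 0.1 -0.0 j6 end~ 0.11
```

```bash
cat > kin.py <<'E'
from h import *; from scipy.optimize import least_squares
D=[([1.163,.2872,1.578,0,1.2786,-.15],[.1718,.6521,.2299]),([1.209,1.225,.211,.018,1.535,-.103],[.2654,.9998,.2007]),([1.2,.967,.21,.021,1.763,-.106],[.2452,.925,.4485]),([1.11,-.152,1.814,.04,1.292,-.211],[.1448,.5396,.3612]),([.871,-.895,2.397,.039,1.561,-.441],[.074,.2597,.2877]),([.853,-.895,2.406,.011,1.617,-.459],[.0734,.2418,.2821])]
s=get_state(); D.append((s['qpos'],s['eef_pos']))
rz=lambda a:R.from_euler('z',a); ry=lambda a:R.from_euler('y',a)
def fk(q,p):
    h,d,L1,a,L2,L3=p; A=rz(q[0]); x=A.apply([0,d,h]); A=A*ry(q[1]); x=x+A.apply([0,0,L1]); A=A*ry(q[2]); x=x+A.apply([a,0,L2]); A=A*rz(q[3])*ry(q[4]); x=x+A.apply([0,0,L3]); return x,A*rz(q[5])
f=least_squares(lambda p:np.concatenate([fk(q,p)[0]-x for q,x in D]),[.3,.1,.4,0,.4,.25]); P=f.x
if __name__=="__main__":
    print(P.round(4),np.abs(f.fun).max().round(4)); print(fk(s['qpos'],P)[1].as_matrix().round(2)[:,1],R.from_quat(s['tcp_rot']).as_matrix().round(2)[:,1])
    lo=np.array([-2.77,-.9,.21,-1.53,.24,-2.84]);hi=np.array([2.77,2.22,2.48,4.67,2.81,2.84])
    def ik(x,Rt,q0):
        g=least_squares(lambda q:np.r_[(fk(q,P)[0]-x)*5,(fk(q,P)[1].inv()*Rt).as_rotvec()],np.clip(q0,lo+.01,hi-.01),bounds=(lo,hi)); return g.x,np.abs(g.fun).max()
    # tool: y az A at spin0, tilted th (z outward along A), then spin phi about tool z
    for A in(10,35,60,80,100):
      for th in(.75,.9):
        T0=R.from_euler('z',A,degrees=True)*R.from_matrix(np.array([[0,1,0],[1,0,0],[0,0,-1.]]))*R.from_euler('x',th)
        z=T0.as_matrix()[:,2]; u=np.array([np.cos(np.radians(A)),np.sin(np.radians(A)),0]); x=np.array([.415,.304,.24])+.04*u
        r=[]
        for phi in(0,90,165,-90,-165):
            b=min((ik(x,T0*R.from_euler('z',phi,degrees=True),np.array([.6,0,2,j4,.8,j6])) for j4 in(0,1,-1) for j6 in(0,np.radians(phi))),key=lambda g:g[1]); r.append((phi,b[1].round(3),b[0].round(2).tolist()))
        print(A,th,'z out',(z@u).round(2),*r,sep='\n  ')
E
python3 kin.py
```

```text
[0.2397 0.101  0.4431 0.0205 0.5725 0.2489] 0.0006
[-0.17  0.99  0.  ] [ 0.99  0.17 -0.  ]
10
  0.75
  z out
  -0.68
  (0, np.float64(0.0), [0.36, 0.4, 1.53, 0.13, 1.94, 1.75])
  (90, np.float64(0.109), [0.37, 0.41, 1.53, 0.14, 1.94, -2.84])
  (165, np.float64(0.0), [0.36, 0.4, 1.53, 0.13, 1.94, -1.65])
  (-90, np.float64(0.0), [0.36, 0.4, 1.53, 0.13, 1.94, 0.18])
  (-165, np.float64(0.0), [0.36, 0.4, 1.53, 0.13, 1.94, -1.13])
10
  0.9
  z out
  -0.78
  (0, np.float64(0.0), [0.35, 0.48, 1.48, 0.16, 2.07, 1.76])
  (90, np.float64(0.103), [0.35, 0.48, 1.48, 0.18, 2.07, -2.84])
  (165, np.float64(0.0), [0.35, 0.48, 1.48, 0.16, 2.07, -1.65])
  (-90, np.float64(0.0), [0.35, 0.48, 1.48, 0.16, 2.07, 0.19])
  (-165, np.float64(0.0), [0.35, 0.48, 1.48, 0.16, 2.07, -1.12])
35
  0.75
  z out
  -0.68
  (0, np.float64(0.0), [0.49, 0.44, 1.49, -0.09, 1.96, 1.44])
  (90, np.float64(0.162), [0.48, 0.44, 1.49, -0.11, 1.96, 2.84])
  (165, np.float64(0.0), [0.49, 0.44, 1.49, -0.09, 1.96, -1.96])
  (-90, np.float64(0.0), [0.49, 0.44, 1.49, -0.09, 1.96, -0.13])
  (-165, np.float64(0.0), [0.49, 0.44, 1.49
[... 1735 characters left out ...]
, 1.88, -1.95])
100
  0.75
  z out
  -0.68
  (0, np.float64(0.0), [0.77, 0.25, 1.73, -0.6, 1.63, 0.71])
  (90, np.float64(0.0), [0.77, 0.25, 1.73, -0.6, 1.63, 2.28])
  (165, np.float64(0.0), [0.77, 0.25, 1.73, -0.6, 1.63, -2.69])
  (-90, np.float64(0.0), [0.77, 0.25, 1.73, -0.6, 1.63, -0.86])
  (-165, np.float64(0.0), [0.77, 0.25, 1.73, -0.6, 1.63, -2.17])
100
  0.9
  z out
  -0.78
  (0, np.float64(0.0), [0.81, 0.32, 1.7, -0.69, 1.72, 0.74])
  (90, np.float64(0.0), [0.81, 0.32, 1.7, -0.69, 1.72, 2.31])
  (165, np.float64(0.0), [0.81, 0.32, 1.7, -0.69, 1.72, -2.66])
  (-90, np.float64(0.0), [0.81, 0.32, 1.7, -0.69, 1.72, -0.83])
  (-165, np.float64(0.0), [0.81, 0.32, 1.7, -0.69, 1.72, -2.14])
```

```bash
sed -i "s/return x,A\*rz(q\[5\])/return x,A*rz(q[5]+np.pi\/2)/; s/euler('x',th)/euler('x',-th)/; s/for th in(.75,.9)/for th in(.9,)/; s/(0,90,165,-90,-165)/(0,90,165,-90,-165)/" kin.py && sed -i "s/np.array(\[.6,0,2,j4,.8,j6\])/np.array([.6,-.3,2.2,j4,.5,j6])/; s/for j4 in(0,1,-1)/for j4 in(0,1.2,-1.2)/" kin.py && python3 kin.py
```

```text
[0.2397 0.101  0.4431 0.0205 0.5725 0.2489] 0.0006
[ 0.99  0.17 -0.  ] [ 0.99  0.17 -0.  ]
10
  0.9
  z out
  0.78
  (0, np.float64(0.0), [0.54, -0.32, 2.34, -0.86, 0.38, 1.06])
  (90, np.float64(0.0), [0.54, -0.32, 2.34, -0.86, 0.38, 2.63])
  (165, np.float64(0.0), [0.54, -0.32, 2.34, -0.86, 0.38, -2.35])
  (-90, np.float64(0.0), [0.54, -0.32, 2.34, -0.86, 0.38, -0.51])
  (-165, np.float64(0.0), [0.54, -0.32, 2.34, -0.86, 0.38, -1.82])
35
  0.9
  z out
  0.78
  (0, np.float64(0.0), [0.36, -0.39, 2.39, 0.66, 0.33, -0.8])
  (90, np.float64(0.0), [0.36, -0.39, 2.39, 0.66, 0.33, 0.78])
  (165, np.float64(0.0), [0.36, -0.39, 2.39, 0.66, 0.33, 2.08])
  (-90, np.float64(0.0), [0.36, -0.39, 2.39, 0.66, 0.33, -2.37])
  (-165, np.float64(0.0), [0.36, -0.39, 2.39, 0.66, 0.33, 2.61])
60
  0.9
  z out
  0.78
  (0, np.float64(0.0), [0.2, -0.33, 2.35, 1.05, 0.75, -1.52])
  (90, np.float64(0.0), [0.2, -0.33, 2.35, 1.05, 0.75, 0.05])
  (165, np.float64(0.0), [0.2, -0.33, 2.35, 1.05, 0.75, 1.36])
  (-90, np.float64(0.083), [0.25, -0.34, 2.31, 0.86, 0.7, -2.84])
  (-165, np.float64(0.0), [0.2, -0.33, 2.35, 1.05, 0.75, 1.88])
80
  0.9
  z out
  0.78
  (0, np.float64(0.0), [0.13, -0.22, 2.26, 1.03, 1.06, -1.79])
  (90, np.float64(0.0), [0.13, -0.22, 2.26, 1.03, 1.06, -0.22])
  (165, np.float64(0.0), [0.13, -0.22, 2.26, 1.03, 1.06, 1.09])
  (-90, np.float64(0.214), [0.27, -0.28, 2.21, 0.72, 0.92, -2.84])
  (-165, np.float64(0.0), [0.13, -0.22, 2.26, 1.03, 1.06, 1.61])
100
  0.9
  z out
  0.78
  (0, np.float64(0.0), [0.11, -0.09, 2.15, 0.94, 1.32, -2.0])
  (90, np.float64(0.0), [0.11, -0.09, 2.15, 0.94, 1.32, -0.43])
  (165, np.float64(0.0), [0.11, -0.09, 2.15, 0.94, 1.32, 0.88])
  (-90, np.float64(0.0), [0.11, -0.09, 2.15, 0.94, 1.32, 2.71])
  (-165, np.float64(0.0), [0.11, -0.09, 2.15, 0.94, 1.32, 1.41])
```

```bash
python3 -m handwheel '[[[0.0,0,0,-0.01,0],[0.0,0,0,-0.03,0],[0.0,0,0,-0.04,0],[0.0,0,0,-0.04,0],[0.0,0,0,-0.04,0],[0.0,0,0,-0.04,0],[0.0,0,0,-0.03,0],[0.0,0,0,-0.01,0],[0.0,0,0,0,0]]]';python3 to.py 0.13 0.62 0.30 80
```

```text
time: 17.88
eef_pos: [0.6476, 0.181, 0.2985]
tcp_rot: [0.646, 0.764, 0.001, 0.0]
contact_force: [0.6, 0.1, -2.9]
opening: 0.118
finger_force: 98.2
t 17.9 pos [0.6476 0.181  0.2985] az 9.6 j1 0.12 j6 -0.05 toolz [ 0.002  0.001 -1.   ]
before-spin shift mm [ 518.8 -437.6   -1.9] after-spin [586.  342.4  -1.9] spin -70.4 rows 12.4 -9.8 j6 end~ -0.03
```

```bash
python3 -m handwheel '[[[0.0,0.017,-0.0145,0,0],[0.0,0.0346,-0.0292,0,0],[0.0,0.0346,-0.0292,0,0],[0.0,0.0346,-0.0292,0,0],[0.0,0.0346,-0.0292,0,0],[0.0,0.0346,-0.0292,0,0],[0.0,0.0346,-0.0292,0,0],[0.0,0.0346,-0.0292,0,0],[0.0,0.0346,-0.0292,0,0],[0.0,0.0346,-0.0292,0,0],[0.0,0.0346,-0.0292,0,0],[0.0,0.0346,-0.0292,0,0]]]' |grep eef;python3 -m handwheel '[[[0.0,0.0346,-0.0292,0,0],[0.0,0.0346,-0.0292,0,0],[0.0,0.0346,-0.0292,0,0],[0.0,0.017,-0.0145,0,-3],[0.0,0,0,0,-7],[0.0,0,0,0,-7],[0.0,0,0,0,-7],[0.0,0,0,0,-7],[0.0,0,0,0,-7],[0.0,0,0,0,-7],[0.0,0,0,0,-7],[0.0,0,0,0,-7]]]' | grep eef; python3 -m handwheel '[[[0.0,0,0,0,-7],[0.0,0.0,0.015,0,-4],[0,0,0.03,0,0],[0,0,0.04,0,0],[0,0,0.04,0,0],[0,0,0.04,0,0],[0,0,0.04,0,0],[0,0,0.04,0,0],[0,0,0.04,0,0],[0,0,0.04,0,0],[0,0,0.04,0,0],[0,0,0.04,0,0]]]'; python3 st.py
```

```text
eef_pos: [0.2768, 0.4912, 0.2918]
eef_pos: [0.1664, 0.5851, 0.2918]
time: 20.88
eef_pos: [0.234, 0.9428, 0.2857]
tcp_rot: [0.091, 0.996, 0.004, -0.002]
contact_force: [5.7, 27.8, 70.7]
opening: 0.12
finger_force: 100.4
t 20.88 q [ 1.222  1.136  0.21   0.007  1.79  -0.165] x [-0.983  0.182  0.005] y [0.182 0.983 0.007] z [-0.004  0.008 -1.   ] r 0.971
```

```bash
python3 -m handwheel '[[[0.0,0,0,0,0]]]'; python3 - <<'E'
from h import *
c,im=snap("wrist","w7.png"); a=im; c,im=snap("top"); b=im
cv2.imwrite("pics/w7.png",cv2.resize(np.vstack([a,np.clip(b[0:400]*1.8,0,255).astype(np.uint8)]),None,fx=.75,fy=.75))
E
```

```text
time: 20.97
eef_pos: [0.2319, 0.9398, 0.2598]
tcp_rot: [0.091, 0.996, -0.014, -0.007]
contact_force: [-0.6, 0.7, -15.5]
opening: 0.119
finger_force: 100.6
```

View pics/w7.png

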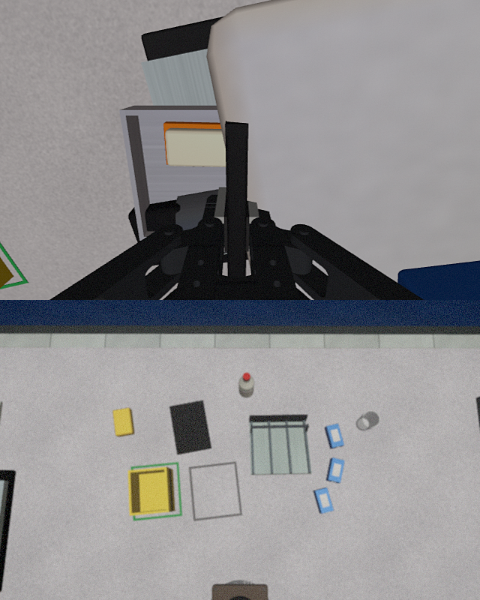

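```bash
python3 -m handwheel '[[[0.0,0,-0.01,0,0],[0.0,0,-0.02,0,0],[0.0,0,-0.02,0,0]]]'; python3 -m handwheel '[[[0.0,0,-0.03,0,0],[0.0,0,-0.03,0,0],[0.0,0,-0.04,0,0],[0.0,0,-0.04,0,0],[0.0,0,-0.03,0,0],[0.0,0,-0.02,0,0],[0.0,0,0,0,0]]]'; python3 st.py; python3 - <<'E'
from h import *
c,im=snap("wrist"); a=im; c2,im=snap("scene"); b=im; print(pin(c,"wrist","tray_lip",.2), pin(c,"wrist","block0",.2))
cv2.imwrite("pics/w8.png",cv2.resize(np.vstack([a,np.clip(b*1.8,0,255).astype(np.uint8)]),None,fx=.75,fy=.75))
E
```

```text
time: 21.32
eef_pos: [0.2248, 0.8931, 0.2983]
tcp_rot: [0.091, 0.996, 0.012, -0.0]
contact_force: [0.2, 1.0, -3.4]
opening: 0.118
finger_force: 101.1
time: 21.9
eef_pos: [0.1896, 0.7037, 0.2976]
tcp_rot: [0.091, 0.996, 0.011, 0.0]
contact_force: [1.0, 0.9, -4.2]
opening: 0.115
finger_force: 101.0
t 21.9 q [ 1.166  0.355  1.371  0.006  1.395 -0.223] x [-0.983  0.182  0.002] y [0.182 0.983 0.021] z [ 0.002  0.021 -1.   ] r 0.729
[(0.65, [0.232, 0.805, 0.2], [442.0, 229.0])] [(0.89, [0.168, 0.667, 0.2], [263.0, 186.0]), (0.85, [0.194, 0.762, 0.2], [386.0, 196.0]), (0.74, [0.257, 0.759, 0.2], [391.0, 265.0])]
```

View pics/w8.png

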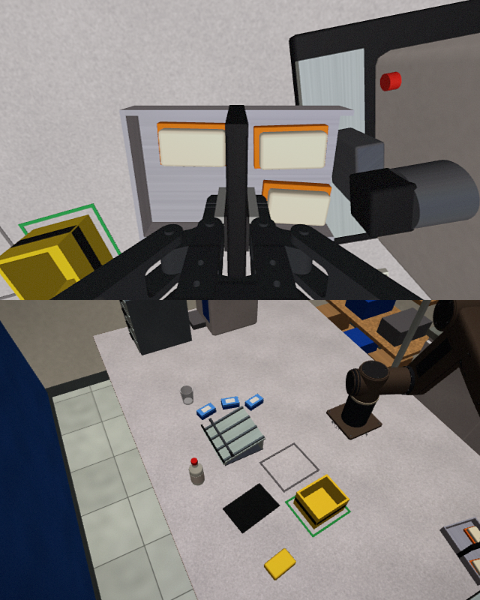

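```bash
sed -i "s/for A in(10,35,60,80,100)/for A in(38,44,50)/; s/for th in(.9,)/for th in(.75,.85)/; s/,.24\])+.04\*u/,.235])+.045*u/; s/for phi in(0,90,165,-90,-165)/for phi in(0,90,180)/" kin.py && python3 kin.py; python3 to.py 0.56 0.45 0.31 40
```

```text
[0.2397 0.101  0.4431 0.0204 0.5725 0.2489] 0.0006
[0.18 0.98 0.02] [0.18 0.98 0.02]
38
  0.75
  z out
  0.68
  (0, np.float64(0.0), [0.36, -0.33, 2.3, 0.45, 0.49, -0.63])
  (90, np.float64(0.0), [0.36, -0.33, 2.3, 0.45, 0.49, 0.94])
  (180, np.float64(0.0), [0.36, -0.33, 2.3, 0.45, 0.49, 2.51])
38
  0.85
  z out
  0.75
  (0, np.float64(0.0), [0.35, -0.35, 2.35, 0.66, 0.39, -0.83])
  (90, np.float64(0.0), [0.35, -0.35, 2.35, 0.66, 0.39, 0.74])
  (180, np.float64(0.0), [0.35, -0.35, 2.35, 0.66, 0.39, 2.31])
44
  0.75
  z out
  0.68
  (0, np.float64(0.0), [0.33, -0.32, 2.3, 0.59, 0.55, -0.85])
  (90, np.float64(0.0), [0.33, -0.32, 2.3, 0.59, 0.55, 0.72])
  (180, np.float64(0.0), [0.33, -0.32, 2.3, 0.59, 0.55, 2.29])
44
  0.85
  z out
  0.75
  (0, np.float64(0.0), [0.31, -0.35, 2.35, 0.81, 0.48, -1.06])
  (90, np.float64(0.0), [0.31, -0.35, 2.35, 0.81, 0.48, 0.51])
  (180, np.float64(0.0), [0.31, -0.35, 2.35, 0.81, 0.48, 2.08])
50
  0.75
  z out
  0.68
  (0, np.float64(0.0), [0.3, -0.31, 2.29, 0.69, 0.62, -1.04])
  (90, np.float64(0.0), [0.3, -0.31, 2.29, 0.69, 0.62, 0.54])
  (180, np.float64(0.0), [0.3, -0.31, 2.29, 0.69, 0.62, 2.11])
50
  0.85
  z out
  0.75
  (0, np.float64(0.0), [0.27, -0.34, 2.34, 0.9, 0.57, -1.23])
  (90, np.float64(0.0), [0.27, -0.34, 2.34, 0.9, 0.57, 0.34])
  (180, np.float64(0.0), [0.27, -0.34, 2.34, 0.9, 0.57, 1.91])
t 22.1 pos [0.1906 0.7076 0.2941] az 79.5 j1 1.17 j6 -0.22 toolz [ 0.001  0.021 -1.   ]
before-spin shift mm [-410.  -185.9  -20.8] after-spin [-434.5  117.7  -20.8] spin 39.5 rows 8.9 5.5 j6 end~ -0.02
```

```bash
python3 -m handwheel '[[[0.0,-0.017,-0.0078,0,0],[0.0,-0.0342,-0.0155,-0.0017,0],[0.0,-0.0342,-0.0155,-0.0017,0],[0.0,-0.0342,-0.0155,-0.0017,0],[0.0,-0.0342,-0.0155,-0.0017,0],[0.0,-0.0342,-0.0155,-0.0017,0],[0.0,-0.0342,-0.0155,-0.0017,0],[0.0,-0.0342,-0.0155,-0.0017,0],[0.0,-0.0342,-0.0155,-0.0017,0],[0.0,-0.0342,-0.0155,-0.0017,0],[0.0,-0.0342,-0.0155,-0.0017,0],[0.0,-0.0342,-0.0155,-0.0017,0]]]' |grep eef;python3 -m handwheel '[[[0.0,-0.017,-0.0078,0,3],[0.0,0,0,0,7],[0.0,0,0,0,7],[0.0,0,0,0,7],[0.0,0,0,0,7],[0.0,0,0,0,6.5],[0,0,0,0,0]]]'|grep eef;  python3 -m handwheel '[[[0.0,0,0.015,0,0],[0,0,0.03,0,0],[0,0,0.03,0,0],[0,0,0.03,0,0],[0,0,0.03,0,0],[0,0,0.02,0,0],[0,0,0.02,0,0],[0,0,0.02,0,0],[0,0,0.015,0,0],[0,0,0.01,0,0],[0,0,0.01,0,0],[0,0,0.01,0,0]]]'; python3 st.py
```

```text
eef_pos: [0.547, 0.4589, 0.3057]
eef_pos: [0.5609, 0.4492, 0.3051]
time: 24.68
eef_pos: [0.7384, 0.6099, 0.3055]
tcp_rot: [0.405, 0.914, 0.006, -0.003]
contact_force: [0.3, 0.4, -3.7]
opening: 0.12
finger_force: 101.1
t 24.68 q [ 0.582  1.057  0.309  0.012  1.769 -0.153] x [-0.672  0.74   0.011] y [0.74  0.672 0.009] z [-0.001  0.014 -1.   ] r 0.958
```

Close to the limit; now ease into it.

```bash
python3 -m handwheel '[[[0,0,0.01,0,0],[0,0,0.01,0,0],[0,0,0.015,0,0],[0,0,0.02,0,0],[0,0,0.025,0,0],[0,0,0.03,0,0],[0,0,0.035,0,0],[0,0,0.04,0,0]]]' |grep -E 'eef|cont'; python3 st.py;  python3 -m handwheel '[[[0,0,0.0417,0,0],[0,0,0.0417,0,0],[0,0,0.0417,0,0],[0,0,0.0417,0,0],[0,0,0.0417,0,0],[0,0,0.0417,0,0]]]'|grep -E 'eef|cont'; python3 st.py
```

```text
eef_pos: [0.7661, 0.6427, 0.2728]
contact_force: [0.8, 0.7, -3.9]
t 25.35 q [ 0.592  1.15   0.21   0.022  1.678 -0.139] x [-0.67   0.742  0.007] y [0.739 0.666 0.105] z [ 0.074  0.076 -0.994] r 1.0
eef_pos: [0.7913, 0.6746, 0.2558]
contact_force: [-0.2, 0.3, -4.7]
t 25.85 q [ 0.6    1.174  0.21   0.035  1.518 -0.13 ] x [-0.67   0.743  0.003] y [0.722 0.649 0.24 ] z [ 0.176  0.163 -0.971] r 1.04
```

```bash
python3 -m handwheel '[[[0,0,0.0417,0,0],[0,0,0.0417,0,0],[0,0,0.0417,0,0],[0,0,0.0417,0,0],[0,0,0.0417,0,0],[0,0,0.0417,0,0],[0,0,0.0417,0,0],[0,0,0.0417,0,0],[0,0,0.0417,0,0],[0,0,0.0417,0,0],[0,0,0.0417,0,0],[0,0,0.0417,0,0]]]'|grep -E 'eef|cont'; python3 st.py; python3 -m handwheel '[[[0,0,0.0417,0,0],[0,0,0.0417,0,0],[0,0,0.0417,0,0],[0,0,0.0417,0,0],[0,0,0.0417,0,0],[0,0,0.0417,0,0],[0,0,0.0417,0,0],[0,0,0.0417,0,0],[0,0,0.0417,0,0],[0,0,0.0417,0,0]]]'|grep -E 'eef|cont'; python3 st.py
```

```text
eef_pos: [0.8241, 0.7164, 0.3206]
contact_force: [0.3, -0.0, -4.1]
t 26.85 q [ 0.61   1.133  0.21   0.06   1.285 -0.124] x [-0.668  0.745 -0.002] y [0.647 0.581 0.494] z [ 0.369  0.328 -0.869] r 1.092
eef_pos: [0.8289, 0.7275, 0.4428]
contact_force: [0.1, 0.1, -4.3]
t 27.68 q [ 0.612  1.037  0.211  0.082  1.166 -0.123] x [-0.666  0.746 -0.005] y [0.552 0.498 0.669] z [ 0.501  0.443 -0.743] r 1.103
```

```bash
python3 -m handwheel '[[[0,0,0.035,0.03,0],[0,0,0.035,0.03,0],[0,0,0.035,0.03,0],[0,0,0.035,0.03,0],[0,0,0.035,0.03,0],[0,0,0.035,0.03,0]]]'|grep -E 'eef|cont'; python3 st.py; python3 to.py 0.449 0.334 0.30 41.8
```

```text
eef_pos: [0.8644, 0.7614, 0.3883]
contact_force: [0.0, 0.2, -3.9]
t 28.18 q [ 0.617  1.116  0.212  0.098  0.965 -0.133] x [-0.666  0.746 -0.005] y [0.488 0.441 0.754] z [ 0.565  0.499 -0.657] r 1.152
t 28.2 pos [0.8644 0.7614 0.3883] az 42.1 j1 0.62 j6 -0.13 toolz [ 0.565  0.499 -0.657]
before-spin shift mm [ -42.  -457.5 -389.8] after-spin [ -44.3 -457.3 -389.8] spin 0.3 rows 10.3 0.0 j6 end~ -0.11
```

```bash
python3 -m handwheel '[[[0,-0.0014,-0.015,-0.013,0],[0,-0.0028,-0.0305,-0.026,0],[0,-0.0028,-0.0305,-0.026,0],[0,-0.0028,-0.0305,-0.026,0],[0,-0.0028,-0.0305,-0.026,0],[0,-0.0028,-0.0305,-0.026,0],[0,-0.0028,-0.0305,-0.026,0],[0,-0.0028,-0.0305,-0.026,0],[0,-0.0028,-0.0305,-0.026,0],[0,-0.0028,-0.0305,-0.026,0],[0,-0.0028,-0.0305,-0.026,0]]]'|grep -E 'eef|cont'; python3 st.py;python3 to.py 0.449 0.334 0.27 41.8
```

```text
eef_pos: [0.5923, 0.4803, 0.3343]
contact_force: [0.9, -0.4, -4.3]
t 29.1 q [ 0.491  0.053  1.811  0.397  0.467 -0.521] x [-0.666  0.746 -0.006] y [0.485 0.44  0.755] z [ 0.566  0.5   -0.655] r 0.763
t 29.1 pos [0.5923 0.4803 0.3343] az 42.2 j1 0.49 j6 -0.52 toolz [ 0.566  0.5   -0.655]
before-spin shift mm [ -13.2 -182.6 -112.1] after-spin [ -14.5 -182.5 -112.1] spin 0.4 rows 3.5 0.1 j6 end~ -0.37
```

```bash
python3 -m handwheel '[[[0,-0.002,-0.026,-0.016,0],[0,-0.002,-0.026,-0.016,0],[0,-0.002,-0.026,-0.016,0],[0,-0.002,-0.026,-0.016,0],[0,-0.002,-0.026,-0.016,0],[0,-0.002,-0.026,-0.016,0],[0,-0.001,-0.013,-0.008,0],[0,0,0,0,0]]]'|grep -E 'eef|cont'; python3 st.py;python3 to.py 0.449 0.334 0.24 41.8; python3 - <<'E'
from h import *
a=viewer.read_camera("wrist");b=viewer.read_camera("scene")
cv2.imwrite("pics/w9.png",cv2.resize(np.vstack([a,np.clip(b*1.8,0,255).astype(np.uint8)]),None,fx=.75,fy=.75))
E
```

```text
eef_pos: [0.4591, 0.3438, 0.2729]
contact_force: [0.2, 0.7, -4.2]
t 29.77 q [ 0.34  -0.361  2.286  0.645  0.488 -0.855] x [-0.666  0.746 -0.006] y [0.487 0.442 0.753] z [ 0.564  0.499 -0.658] r 0.574
t 29.8 pos [0.4591 0.3438 0.2729] az 42.2 j1 0.34 j6 -0.85 toolz [ 0.564  0.499 -0.658]
before-spin shift mm [ -0.4 -34.   11. ] after-spin [ -0.6 -34.   11. ] spin 0.4 rows 0.8 0.1 j6 end~ -0.55
```

View pics/w9.png

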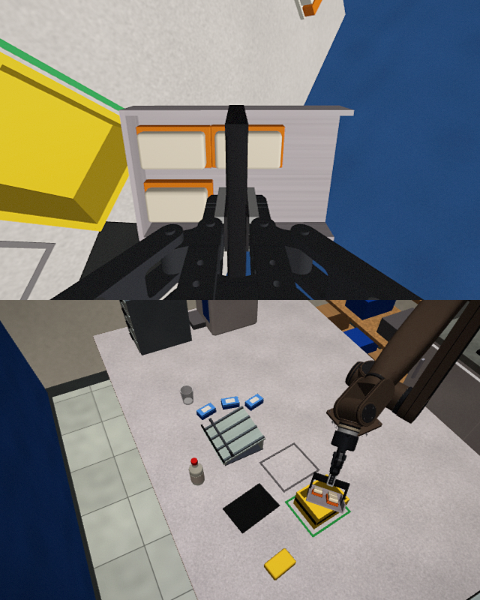

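```bash
python3 -m handwheel '[[[0,0,-0.017,0.0055,0],[0,0,-0.017,0.0055,0],[0,0,0,0,0],[0,0,0,0,7.1],[0,0,0,0,7.1],[0,0,0,0,7.1],[0,0,0,0,7.1],[0,0,0,0,7.1],[0,0,0,0,7.1],[0,0,0,0,7.1],[0,0,0,0,7.1],[0,0,0,0,7.1]]]'|grep -E 'eef|cont'; python3 st.py; python3 -m handwheel '[[[0,0,0,0,7.1],[0,0,0,0,7.1],[0,0,0,0,7.1],[0,0,0,0,7.1],[0,0,0,0,7.1],[0,0,0,0,7.1],[0,0,0,0,7.1],[0,0,0,0,7.1],[0,0,0,0,7.1],[0,0,0,0,7.1],[0,0,0,0,7.1],[0,0,0,0,7.1]]]'|grep -E 'eef|cont'; python3 st.py; python3 -m handwheel '[[[0,0,0,0,7.1],[0,0,0,0,7.1],[0,0,0,0,7.1],[0,0,0,0,7.1],[0,0,0,0,0],[0,0,0,0,0],[0,0,0,0,0]]]'|grep -E 'eef|cont'; python3 st.py;python3 - <<'E'
from h import *
a=viewer.read_camera("wrist");b=viewer.read_camera("scene")
cv2.imwrite("pics/w10.png",cv2.resize(np.vstack([a,np.clip(b*1.8,0,255).astype(np.uint8)]),None,fx=.75,fy=.75))
E
```

```text
eef_pos: [0.4527, 0.3368, 0.2438]
contact_force: [-0.1, 0.7, -3.9]
t 30.87 q [ 0.327 -0.352  2.337  0.74   0.447  0.156] x [0.147 0.72  0.678] y [ 0.811 -0.481  0.335] z [ 0.567  0.5   -0.655] r 0.564
eef_pos: [0.4527, 0.3368, 0.2438]
contact_force: [0.0, 0.6, -4.8]
t 31.87 q [ 0.327 -0.352  2.337  0.74   0.447  1.643] x [ 0.82  -0.419  0.39 ] y [-0.079 -0.758 -0.647] z [ 0.567  0.5   -0.655] r 0.564
eef_pos: [0.452, 0.3365, 0.2427]
contact_force: [0.3, -0.9, -3.4]
t 32.45 q [ 0.326 -0.353  2.339  0.741  0.447  2.129] x [ 0.688 -0.725  0.041] y [-0.455 -0.474 -0.754] z [ 0.566  0.5   -0.656] r 0.563
```

View pics/w10.png

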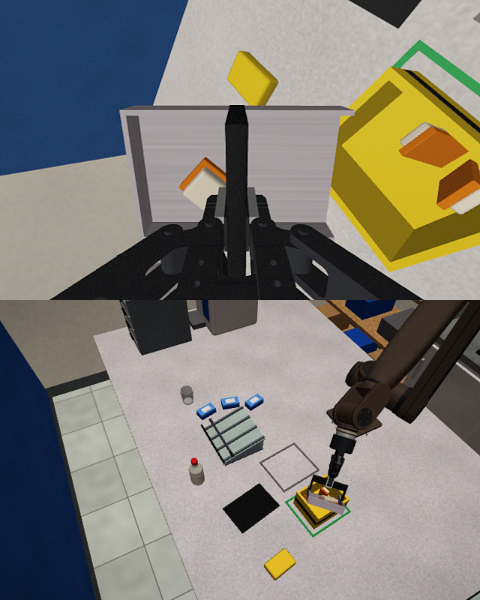

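```bash
python3 -m handwheel '[[[0,0,0,0,5],[0,0,0,0,0],[0,0,-0.015,0,0],[0,0,0.015,0,0],[0,0,-0.015,0,0],[0,0,0.015,0,0],[0,0,0,0,0],[0,0,0,0,0]]]'; python3 - <<'E'
from h import *
c,a=snap("wrist"); b=viewer.read_camera("scene")
print([(d["confidence"],(np.array(d["xy"])*[640,400]).round()) for d in viewer.pinpoint("wrist","block0")])
cv2.imwrite("pics/w11.png",cv2.resize(a,None,fx=.75,fy=.75))
E
```

```text
time: 33.22
eef_pos: [0.4507, 0.3359, 0.2404]
tcp_rot: [0.824, -0.388, 0.163, -0.38]
contact_force: [1.2, 0.3, -2.9]
opening: 0.119
finger_force: 101.9
[(0.91, array([586., 205.])), (0.86, array([554., 136.])), (0.75, array([604., 201.]))]
```

View pics/w11.png

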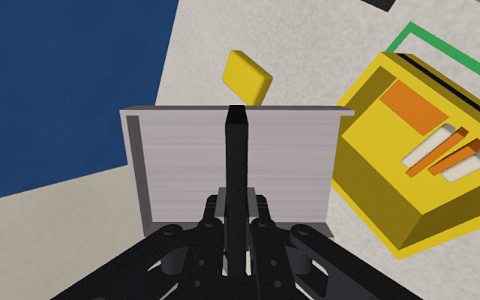

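```bash
python3 -m handwheel '[[[0,0,-0.02,-0.017,0],[0,0,-0.03,-0.026,0],[0,0,-0.02,-0.017,0],[0,0,0,0,-7.1],[0,0,0,0,-7.1],[0,0,0,0,-7.1],[0,0,0,0,-7.1],[0,0,0,0,-7.1],[0,0,0,0,-7.1],[0,0,0,0,-7.1],[0,0,0,0,-7.1],[0,0,0,0,-7.1]]]'|grep -E 'eef|cont'; python3 -m handwheel '[[[0,0,0,0,-7.1],[0,0,0,0,-7.1],[0,0,0,0,-7.1],[0,0,0,0,-7.1],[0,0,0,0,-7.1],[0,0,0,0,-7.1],[0,0,0,0,-7.1],[0,0,0,0,-7.1],[0,0,0,0,-7.1],[0,0,0,0,-7.1],[0,0,0,0,-7.1],[0,0,0,0,-7.1]]]'|grep -E 'eef|cont'; python3 -m handwheel '[[[0,0,0,0,-7.1],[0,0,0,0,-7.1],[0,0,0,0,-7.1],[0,0,0,0,-7.1],[0,0,0,0,-4.5],[0,0,0,0,0]]]'|grep -E 'eef|cont'; python3 st.py
```

```text
eef_pos: [0.4536, 0.3347, 0.3338]
contact_force: [-0.1, -0.3, -2.9]
eef_pos: [0.4536, 0.3347, 0.3338]
contact_force: [-0.1, -0.2, -2.8]
eef_pos: [0.4536, 0.3347, 0.3338]
contact_force: [-0.2, -0.4, -1.9]
t 35.87 q [ 0.32  -0.448  2.233  0.54   0.614 -0.73 ] x [-0.663  0.749 -0.   ] y [0.492 0.436 0.754] z [ 0.564  0.5   -0.657] r 0.564
```

```bash
python3 -m handwheel '[[[0,0.033,-0.0077,-0.0089,0],[0,0.033,-0.0077,-0.0089,0],[0,0.033,-0.0077,-0.0089,0],[0,0.033,-0.0077,-0.0089,0],[0,0.033,-0.0077,-0.0089,0],[0,0,0,0,0]]]'|grep -E 'eef|cont'; python3 st.py; python3 -m handwheel '[[[0,0,-0.014,-0.016,0],[0,0,-0.014,-0.016,0],[0,0,-0.014,-0.016,0],[0,0,-0.014,-0.016,0],[0,0,-0.014,-0.016,0],[0,0,-0.014,-0.016,0],[0,0,-0.02,-0.023,0],[0,0,-0.02,-0.023,0],[0,0,-0.027,-0.03,0],[0,0,-0.027,-0.03,0]]]'|grep -E 'eef|cont';  python3 st.py
```

```text
eef_pos: [0.2964, 0.4214, 0.3341]
contact_force: [-0.3, 0.5, -2.7]
t 36.37 q [ 0.776 -0.58   2.313 -0.058  0.556  0.084] x [-0.667  0.745  0.006] y [0.493 0.435 0.753] z [ 0.559  0.505 -0.657] r 0.515
eef_pos: [0.1122, 0.3569, 0.3322]
contact_force: [-0.3, 0.2, -3.9]
t 37.2 q [ 1.283 -0.895  2.456 -0.558  0.949  0.771] x [-0.629  0.777 -0.029] y [0.518 0.447 0.729] z [ 0.58   0.444 -0.683] r 0.374
```

```bash
python3 to.py 0.33 0.27 0.33 41 | tail -1
```

```text
before-spin shift mm [-204.5   72.4   89.3] after-spin [-204.7   71.6   89.3] spin -0.2 rows 5.2 -0.0 j6 end~ 0.17
```

```bash
python3 -m handwheel '[[[0,-0.029,0.0103,0.0127,0],[0,-0.029,0.0103,0.0127,0],[0,-0.029,0.0103,0.0127,0],[0,-0.029,0.0103,0.0127,0],[0,-0.029,0.0103,0.0127,0],[0,-0.029,0.0103,0.0127,0],[0,-0.029,0.0103,0.0127,0],[0,0,0,0,0]]]'|grep -E 'eef|cont'; python3 st.py; python3 -m handwheel '[[[0,0,-0.014,-0.016,0],[0,0,-0.014,-0.016,0],[0,0,-0.02,-0.023,0],[0,0,-0.02,-0.023,0],[0,0,-0.027,-0.03,0],[0,0,-0.027,-0.03,0]]]'|grep -E 'eef|cont';  python3 st.py
```

```text
eef_pos: [0.3371, 0.2958, 0.3307]
contact_force: [0.2, -0.2, -2.9]
t 37.87 q [ 0.401 -0.813  2.422  0.237  0.748 -0.388] x [-0.616  0.787 -0.043] y [0.524 0.449 0.724] z [ 0.588  0.423 -0.689] r 0.449
eef_pos: [0.2787, 0.3013, 0.3404]
contact_force: [-0.2, -0.1, -2.5]
t 38.37 q [ 0.559 -0.895  2.419  0.034  0.873 -0.134] x [-0.612  0.789 -0.057] y [0.558 0.481 0.676] z [ 0.56   0.382 -0.735] r 0.41
```

```bash
python3 -m handwheel '[[[0,-0.01,-0.029,-0.026,0],[0,-0.01,-0.029,-0.026,0],[0,-0.01,-0.029,-0.026,0],[0,-0.01,-0.029,-0.026,0],[0,-0.01,-0.029,-0.026,0],[0,-0.01,-0.029,-0.026,0],[0,-0.01,-0.029,-0.026,0],[0,-0.01,-0.029,-0.026,0]]]'|grep -E 'eef|cont'; python3 st.py
```

```text
eef_pos: [0.2011, 0.2987, 0.3733]
contact_force: [0.0, 0.2, -2.7]
t 39.03 q [ 0.861 -0.895  2.328 -0.262  1.139  0.252] x [-0.57   0.813 -0.117] y [0.63  0.524 0.573] z [ 0.527  0.253 -0.811] r 0.36
```

```bash
python3 -m handwheel '[[[0,-0.034,0,0.01,0],[0,-0.034,0,0.01,0],[0,-0.034,0,0.01,0],[0,-0.034,0,0.01,0],[0,0,0,0,0],[0,-0.005,-0.033,-0.018,0],[0,-0.005,-0.033,-0.018,0],[0,-0.005,-0.033,-0.018,0],[0,-0.005,-0.033,-0.018,0],[0,-0.005,-0.033,-0.018,0],[0,-0.005,-0.033,-0.018,0]]]'|grep -E 'eef|cont'; python3 st.py
```

```text
eef_pos: [0.2978, 0.1997, 0.3696]
contact_force: [-0.1, 0.4, -2.5]
t 39.95 q [ 0.28  -0.896  2.306  0.037  1.235 -0.363] x [-0.565  0.814 -0.136] y [0.692 0.557 0.458] z [ 0.449  0.165 -0.878] r 0.359
```

```bash
python3 -m handwheel '[[[0,-0.003,-0.035,-0.02,0],[0,-0.003,-0.035,-0.02,0],[0,-0.003,-0.035,-0.02,0],[0,-0.003,-0.035,-0.02,0],[0,-0.003,-0.035,-0.02,0],[0,-0.003,-0.035,-0.02,0],[0,-0.003,-0.035,-0.02,0],[0,-0.003,-0.035,-0.02,0]]]'|grep -E 'eef|cont'; python3 st.py
```

```text
eef_pos: [0.2317, 0.1818, 0.4589]
contact_force: [-0.4, -0.6, -2.9]
t 40.62 q [ 0.386 -0.896  2.119 -0.079  1.575 -0.251] x [-0.556  0.816 -0.156] y [0.758 0.575 0.308] z [ 0.341  0.053 -0.939] r 0.295
```

```bash
python3 to.py 0.29 0.12 0.33 35 | tail -1
```

```text
before-spin shift mm [-62.8 -31.  137.6] after-spin [-63.9 -28.6 137.6] spin 2.2 rows 3.1 0.3 j6 end~ -0.21
```

```bash
python3 -m handwheel '[[[0,-0.0157,-0.0078,0.034,0],[0,-0.0157,-0.0078,0.034,0],[0,-0.0157,-0.0078,0.034,0],[0,-0.0157,-0.0078,0.034,0],[0,0,0,0,0]]]'|grep -E 'eef|cont'; python3 st.py;python3 -m handwheel '[[[0,0.012,-0.036,-0.01,0],[0,0.012,-0.036,-0.01,0],[0,0.012,-0.036,-0.01,0],[0,0.012,-0.036,-0.01,0],[0,0.012,-0.036,-0.01,0]]]'|grep -E 'eef|cont'; python3 st.py
```

```text
eef_pos: [0.2993, 0.1265, 0.3232]
contact_force: [-2.0, 0.7, -5.3]
t 41.03 q [ 0.067 -0.89   2.355  0.022  1.35  -0.552] x [-0.554  0.819 -0.15 ] y [0.769 0.573 0.285] z [ 0.319  0.043 -0.947] r 0.325
eef_pos: [0.2403, 0.1673, 0.3413]
contact_force: [0.4, 0.9, -3.6]
t 41.45 q [ 0.345 -0.896  2.317 -0.1    1.479 -0.269] x [-0.553  0.818 -0.159] y [0.792 0.576 0.204] z [ 0.258 -0.013 -0.966] r 0.293
```

```bash
python3 -m handwheel '[[[0,-0.032,-0.005,0.011,0],[0,-0.032,-0.005,0.011,0],[0,-0.032,-0.005,0.011,0],[0,0,0,0,0],[0,0.0155,-0.036,-0.01,0],[0,0.0155,-0.036,-0.01,0],[0,0.0155,-0.036,-0.01,0],[0,0.0155,-0.036,-0.01,0],[0,0.0155,-0.036,-0.01,0],[0,0.0155,-0.036,-0.01,0]]]'|grep -E 'eef|cont'; python3 st.py
```

```text
eef_pos: [0.2269, 0.1316, 0.3547]
contact_force: [0.1, 0.4, -3.0]
t 42.28 q [ 0.242 -0.896  2.285 -0.111  1.627 -0.374] x [-0.556  0.818 -0.147] y [0.818 0.569 0.077] z [ 0.147 -0.077 -0.986] r 0.262
```

```bash
python3 -m handwheel '[[[0,-0.0335,-0.0106,0.0112,0],[0,-0.0335,-0.0106,0.0112,0],[0,-0.0335,-0.0106,0.0112,0],[0,-0.0335,-0.0106,0.0112,0],[0,-0.0335,-0.0106,0.0112,0],[0,0,0,0,0],[0,0.032,-0.0187,-0.006,0],[0,0.032,-0.0187,-0.006,0],[0,0.032,-0.0187,-0.006,0],[0,0.032,-0.0187,-0.006,0],[0,0.032,-0.0187,-0.006,0]]]'|grep -E 'eef|cont'; python3 st.py
```

```text
eef_pos: [0.2426, 0.0688, 0.3374]
contact_force: [0.1, 1.2, -2.7]
t 43.2 q [-0.036 -0.896  2.312 -0.094  1.656 -0.645] x [-0.558  0.821 -0.116] y [ 0.827  0.562 -0.   ] z [ 0.065 -0.096 -0.993] r 0.252
```

```bash
python3 -m handwheel '[[[0,-0.0323,-0.018,0.0059,0],[0,-0.0323,-0.018,0.0059,0],[0,-0.0323,-0.018,0.0059,0],[0,-0.0323,-0.018,0.0059,0],[0,-0.0323,-0.018,0.0059,0],[0,-0.0323,-0.018,0.0059,0],[0,-0.0323,-0.018,0.0059,0],[0,0,0,0,0]]]' |grep eef; python3 st.py; python3 -m handwheel '[[[0,0.04,0,-0.0046,0],[0,0.04,0,-0.0046,0],[0,0.04,0,-0.0046,0],[0,0.04,0,-0.0046,0],[0,0.04,0,-0.0046,0],[0,0,0,0,0]]]'|grep -E 'eef|cont'; python3 st.py
```

```text
eef_pos: [0.2768, -0.1957, 0.3223]
t 43.87 q [-0.903 -0.672  2.236 -0.019  1.464 -1.495] x [-0.556  0.824 -0.114] y [ 0.83   0.558 -0.011] z [ 0.055 -0.101 -0.993] r 0.339
eef_pos: [0.2461, -0.0394, 0.3346]
contact_force: [0.8, -1.1, -2.2]
t 44.37 q [-0.502 -0.896  2.316 -0.068  1.675 -1.122] x [-0.573  0.816 -0.072] y [ 0.819  0.572 -0.041] z [ 0.008 -0.082 -0.997] r 0.249
```

```bash
python3 -m handwheel '[[[0,-0.0206,-0.0348,0.005,0],[0,-0.0206,-0.0348,0.005,0],[0,-0.0206,-0.0348,0.005,0],[0,-0.0206,-0.0348,0.005,0],[0,-0.0206,-0.0348,0.005,0],[0,-0.0206,-0.0348,0.005,0],[0,-0.0206,-0.0348,0.005,0],[0,0,0,0,0]]]' |grep eef; python3 st.py; python3 -m handwheel '[[[0,0.0326,0.0229,-0.0033,0],[0,0.0326,0.0229,-0.0033,0],[0,0.0326,0.0229,-0.0033,0],[0,0.0326,0.0229,-0.0033,0],[0,0.0326,0.0229,-0.0033,0],[0,0,0,0,0]]]'|grep -E 'eef|cont'; python3 st.py
```

```text
eef_pos: [0.1334, -0.3105, 0.3202]
t 45.03 q [-1.455 -0.652  2.229 -0.018  1.483 -2.042] x [-0.555  0.829 -0.065] y [ 0.832  0.553 -0.053] z [-0.008 -0.083 -0.996] r 0.338
eef_pos: [0.1951, -0.1497, 0.3298]
contact_force: [0.1, -0.9, -3.5]
t 45.53 q [-1.017 -0.896  2.323 -0.055  1.689 -1.635] x [-0.574  0.819 -0.022] y [ 0.818  0.572 -0.056] z [-0.033 -0.05  -0.998] r 0.246
```

```bash
python3 to.py 0.70 0.52 0.31 35 | tail -1
```

```text
before-spin shift mm [259.1 797.4 -30.6] after-spin [258.4 797.6 -30.6] spin -0.1 rows 16.1 -0.0 j6 end~ 0.02
```

```bash
python3 -m handwheel '[[[0,0.006,0.019,0,0],[0,0.0123,0.038,-0.0015,0],[0,0.0123,0.038,-0.0015,0],[0,0.0123,0.038,-0.0015,0],[0,0.0123,0.038,-0.0015,0],[0,0.0123,0.038,-0.0015,0],[0,0.0123,0.038,-0.0015,0],[0,0.0123,0.038,-0.0015,0],[0,0.0123,0.038,-0.0015,0],[0,0.0123,0.038,-0.0015,0],[0,0.0123,0.038,-0.0015,0],[0,0.0123,0.038,-0.0015,0]]]' |grep eef;python3 -m handwheel '[[[0,0.0123,0.038,-0.0015,0],[0,0.0123,0.038,-0.0015,0],[0,0.0123,0.038,-0.0015,0],[0,0.0123,0.038,-0.0015,0],[0,0.0123,0.038,-0.0015,0],[0,0.0123,0.038,-0.0015,0],[0,0.0123,0.038,-0.0015,0],[0,0.0123,0.03,-0.0015,0],[0,0.01,0.02,0,0],[0,0.004,0.015,0,0],[0,0.004,0.015,0,0],[0,0.004,0.015,0,0]]]' |grep eef; python3 st.py;python3 -m handwheel '[[[0,0.004,0.015,0,0],[0,0.005,0.02,0,0],[0,0.006,0.025,0,0],[0,0.008,0.03,0,0]]]' |grep eef; python3 st.py
```

```text
eef_pos: [0.4745, 0.2085, 0.3168]
eef_pos: [0.7051, 0.5095, 0.3039]
t 47.53 q [ 0.517  0.762  0.787 -0.025  1.648 -0.08 ] x [-0.561  0.828 -0.02 ] y [ 0.827  0.559 -0.057] z [-0.036 -0.049 -0.998] r 0.87
eef_pos: [0.759, 0.5709, 0.2984]
t 47.87 q [ 0.544  1.1    0.248 -0.024  1.844 -0.056] x [-0.56   0.828 -0.02 ] y [ 0.828  0.559 -0.053] z [-0.032 -0.046 -0.998] r 0.95
```

```bash
python3 -m handwheel '[[[0,0.01,0.03,0,0],[0,0.01,0.035,0,0],[0,0.01,0.035,0,0],[0,0,0,0,0]]]' |grep eef; python3 st.py
```

```text
eef_pos: [0.7619, 0.605, 0.2632]
t 48.2 q [ 0.571  1.158  0.212 -0.016  1.783 -0.029] x [-0.562  0.827 -0.015] y [ 0.827  0.562 -0.011] z [-0.001 -0.019 -1.   ] r 0.973
```

```bash
python3 to.py 0.65 0.185 0.26 9.8
```

```text
t 48.2 pos [0.7619 0.605  0.2632] az 34.2 j1 0.57 j6 -0.03 toolz [-0.001 -0.019 -1.   ]
before-spin shift mm [-284.3 -328.6   11.3] after-spin [-394.7 -181.8   11.3] spin 24.4 rows 10.1 3.4 j6 end~ 0.1
```

```bash
python3 -m handwheel '[[[0,-0.0258,-0.0299,0.001,0],[0,-0.0258,-0.0299,0.001,0],[0,-0.0258,-0.0299,0.001,0],[0,-0.0258,-0.0299,0.001,0],[0,-0.0258,-0.0299,0.001,0],[0,-0.0258,-0.0299,0.001,0],[0,-0.0258,-0.0299,0.001,0],[0,-0.0258,-0.0299,0.001,0],[0,-0.0258,-0.0299,0.001,0],[0,-0.0258,-0.0299,0.001,0],[0,-0.0258,-0.0299,0.001,0]]]' |grep eef;python3 -m handwheel '[[[0,0,0,0,6.1],[0,0,0,0,6.1],[0,0,0,0,6.1],[0,0,0,0,6.1],[0,0,0,0,0],[0,0,0,0,0]]]' |grep -E 'eef|cont'; python3 - <<'E'
from h import *
c,a=snap("wrist"); print(pin(c,"wrist","tray_grip",.27),pin(c,"wrist","tray_lip",.2),rect(c,"wrist","mat",.003))
c,a=snap("top"); print(rect(c,"top","tub",.095))
E
python3 to.py 0.65 0.185 0.075 9.8
```

```text
eef_pos: [0.6598, 0.2047, 0.2695]
eef_pos: [0.6605, 0.2061, 0.2687]
contact_force: [0.5, 0.1, -2.1]
[(0.65, [0.664, 0.197, 0.27], [319.0, 281.0])] [(0.68, [0.756, 0.213, 0.2], [445.0, 225.0])] [(0.95, [644.0, 241.0], 189, 22, 9.6)]
[]
t 49.9 pos [0.6601 0.2055 0.2665] az 9.6 j1 0.16 j6 -0.0 toolz [ 0.004 -0.017 -1.   ]
before-spin shift mm [-15.2 -13.6 191.7] after-spin [-15.1 -13.6 191.7] spin -0.2 rows 4.6 -0.0 j6 end~ 0.11
```

```bash
python3 -m handwheel '[[[0,-0.015,-0.0136,0.01,0],[0,0,0,0.035,0],[0,0,0,0.035,0],[0,0,0,0.035,0],[0,0,0,0.035,0],[0,0,0,0.025,0],[0,0,0,0.015,0],[0,0,0,0,0],[0,0,0,0,0]]]' |grep -E 'eef|cont';python3 to.py 0.65 0.185 0.0575 9.8;
```

```text
eef_pos: [0.65, 0.1851, 0.0766]
contact_force: [0.6, 0.6, -2.1]
t 50.7 pos [0.65   0.1851 0.0766] az 9.6 j1 0.13 j6 -0.02 toolz [ 0.003 -0.017 -1.   ]
before-spin shift mm [ 0.2 -0.  19.1] after-spin [ 0.2 -0.  19.1] spin -0.2 rows 0.5 -0.0 j6 end~ 0.12
```

```bash
python3 -m handwheel '[[[0,0,0,0.008,0],[0,0,0,0.006,0],[0,0,0,0.003,0],[0,0,0,0,0]]]' |grep -E 'eef|cont';python3 -m handwheel '[[[0,0,0,0.002,0],[0,0,0,0.001,0],[0,0,0,0,0]]]' |grep -E 'eef|cont'
```

```text
eef_pos: [0.6498, 0.1848, 0.0596]
contact_force: [-0.9, -0.4, -2.8]
eef_pos: [0.6505, 0.1848, 0.0575]
contact_force: [-1.3, 1.0, -0.9]
```

```bash
python3 -m handwheel '[[[0.05,0,0,0,0],[0.05,0,0,0,0],[0.05,0,0,0,0],[0.05,0,0,0,0],[0.05,0,0,-0.02,0],[0.05,0,0,-0.04,0],[0.05,0,0,-0.04,0],[0.05,0,0,-0.04,0],[0.05,0,0,-0.04,0],[0.05,0,-0.02,-0.03,0],[0.05,0,0,0,0],[0.05,0,0,0,0]]]' |grep -E 'eef|cont'; python3 - <<'E'
from h import *
c,a=snap("wrist","w12.png"); print(pin(c,"wrist","tray_grip",.072),pin(c,"wrist","tray_lip",.007),rect(c,"wrist","mat",.003),rect(c,"wrist","tray",.005))
print(pin(c,"wrist","tub",0),rect(c,"wrist","tub",.095),pin(c,"wrist","block0",.02))
c,a=snap("scene","s12.png"); print('S',rect(c,"scene","tub",.095),pin(c,"scene","tub",0),pin(c,"scene","block0",.02),pin(c,"scene","tray",.003),pin(c,"scene","slidebox0",0))
hsv=cv2.cvtColor(viewer.read_camera("top"),cv2.COLOR_BGR2HSV); c=cam("top")
b=cv2.inRange(hsv,(95,120,30),(120,255,255)); b[:,:380]=0; b[:120]=0
for k in cv2.findContours(b,0,1)[0]:
    if cv2.contourArea(k)>60: r=cv2.minAreaRect((toz(c,k[:,0],.032)[:,:2]*1000).astype(np.float32)); print("box",np.round(r[0],1),np.round(r[1],1),round(r[2],1))
for n,z in (("rack",0),("cross_bar",.087),("lane0_stop",.03),("lane1_stop",.03),("lane2_stop",.03)): print(n,pin(c,"top",n,z,1))
E
```

```text
eef_pos: [0.6304, 0.1852, 0.2706]
contact_force: [-0.1, 0.5, -0.8]
[(0.6, [0.653, 0.184, 0.072], [333.0, 174.0])] [(0.77, [0.735, 0.197, 0.007], [394.0, 162.0]), (0.62, [0.67, -0.162, 0.007], [303.0, 364.0])] [(0.82, [654.0, 189.0], 192, 127, 9.4), (0.64, [377.0, 281.0], 234, 97, 6.6)] [(0.95, [655.0, 166.0], 182, 152, 9.4), (0.22, [419.0, 93.0], 196, 176, 6.6)]
[(0.54, [0.67, -0.101, -0.0], [309.0, 332.0])] [(0.55, [431.0, 279.0], 178, 77, 5.3)] [(0.9, [0.387, 0.294, 0.02], [111.0, 29.0]), (0.77, [0.447, 0.273, 0.02], [166.0, 59.0]), (0.69, [0.379, 0.279, 0.02], [104.0, 42.0])]
S [(0.63, [432.0, 315.0], 190, 149, 3.8)] [(0.73, [0.411, 0.303, 0.0], [424.0, 275.0])] [(0.79, [0.386, 0.283, 0.02], [428.0, 263.0]), (0.62, [0.437, 0.273, 0.02], [412.0, 267.0]), (0.56, [0.372, 0.262, 0.02], [428.0, 255.0]), (0.3, [0.615, -0.176, 0.02], [295.0, 181.0])] [(0.72, [0.649, 0.183, 0.003], [335.0, 274.0]), (0.69, [0.615, -0.343, 0.003], [276.0, 151.0]), (0.23, [0.665, 0.437, 0.003], [374.0, 354.0])] [(0.93, [0.619, -0.344, 0.0], [275.0, 152.0]), (0.63, [0.485, -0.338, 0.0], [309.0, 141.0]), (0.57, [0.432, -0.279, 0.0], [329.0, 147.0])]
rack [(0.61, [0.565, -0.14, 0.0], [370.0, 200.0])]
cross_bar [(0.75, [0.636, -0.136, 0.087], [372.0, 168.0])]
lane0_stop [(0.84, [0.658, -0.071, 0.03], [346.0, 165.0])]
lane1_stop [(0.83, [0.658, -0.136, 0.03], [369.0, 165.0])]
lane2_stop [(0.82, [0.673, -0.197, 0.03], [391.0, 159.0])]
```

```bash
python3 to.py 0.50 -0.23 0.33 -80; python3 -m handwheel '[[[0.08,0,0,-0.03,7.1],[0.08,0,0,-0.01,7.1],[0.08,0,0,-0.01,7.1],[0.08,0,0,-0.01,7.1],[0.08,0,0,0,7.1],[0.08,0,0,0,7.1],[0.08,0,0,0,7.1],[0.08,0,0,0,7.1],[0.08,0,0,0,7.1],[0.08,0,0,0,7.1],[0.08,0,0,0,7.1],[0.08,0,0,0,7.1]]]' |grep eef;  python3 to.py 0.50 -0.23 0.33 -80
```

```text
t 53.2 pos [0.6295 0.185  0.2667] az 9.5 j1 0.14 j6 -0.02 toolz [ 0.004 -0.017 -1.   ]
before-spin shift mm [-388.8 -196.4  -56.8] after-spin [-199.5  387.2  -56.8] spin 89.5 rows 10.0 12.5 j6 end~ 0.97
eef_pos: [0.6292, 0.186, 0.3267]
t 54.2 pos [0.6292 0.186  0.3267] az -76.0 j1 0.14 j6 1.47 toolz [ 0.004 -0.017 -1.   ]
before-spin shift mm [-225.9  372.4    3.1] after-spin [-199.5  387.2    3.1] spin 4.0 rows 10.0 0.6 j6 end~ 0.97
```

```bash
python3 -m handwheel '[[[0.08,-0.0205,0.0339,0,0],[0.08,-0.0205,0.0339,0,0],[0.08,-0.0205,0.0339,0,0],[0.08,-0.0205,0.0339,0,0],[0.08,-0.0205,0.0339,0,0],[0.08,-0.0205,0.0339,0,0],[0.08,-0.0205,0.0339,0,0],[0.08,-0.0205,0.0339,0,0],[0.08,-0.0205,0.0339,0,0],[0.08,-0.0205,0.0339,0,0],[0.08,-0.0205,0.0339,0,0],[0.08,0,0,0,0]]]' |grep eef; cat > bx.py <<'E'
from h import *
def boxes(cn="wrist",fn=None):
    c,im=snap(cn,fn); o=[]
    for d in viewer.outline_of(cn,"slidebox0"):
        if d["confidence"]<.3: continue
        k,_=cv2.findContours(d["mask"].astype(np.uint8),0,1); k=max(k,key=len)[:,0]
        # fit box model: project 8 corners, match convex hull by IoU
        from scipy.optimize import minimize
        P=toz(c,k,.032)[:,:2]; r=cv2.minAreaRect((P*1000).astype(np.float32)); a=np.radians(r[2]+(90 if r[1][1]>r[1][0] else 0))
        hull=cv2.convexHull(k.astype(np.float32)); A0=cv2.contourArea(hull)
        def cost(p):
            ca,sa=np.cos(p[2]),np.sin(p[2]); C=np.array([[p[0]+x*ca-y*sa,p[1]+x*sa+y*ca,z] for x in(-.042,.042) for y in(-.023,.023) for z in(0,.032)])
            h=cv2.convexHull(proj(c,C).astype(np.float32)); i=cv2.intersectConvexConvex(hull,h)[0]; return 1-i/(A0+cv2.contourArea(h)-i)
        x0=np.r_[np.array(r[0])/1000,a]; b=minimize(cost,x0,method="Nelder-Mead",options=dict(initial_simplex=x0+np.array([[0,0,0],[.01,0,0],[0,.01,0],[0,0,.1]]),maxiter=200))
        ya=(np.degrees(b.x[2])+90)%180-90
        o.append((round(d["confidence"],2),b.x[:2].round(4).tolist(),round(ya,1),'iou',round(1-b.fun,3)))
    return c,im,o
E
python3 - <<'E'
from bx import *
c,im,o=boxes("wrist","w13.png"); print(*o,sep="\n")
for n,z in (("rack",0),("cross_bar",.087),("lane0_stop",.03),("lane1_stop",.03),("lane2_stop",.03)): print(n,pin(c,"wrist",n,z,2))
c,im,o=boxes("top"); print(*o,sep="\n")
E
```

```text
eef_pos: [0.501, -0.2369, 0.3333]
(0.97, [0.4911, -0.3455], np.float64(-16.4), 'iou', np.float64(0.909))
(0.71, [0.6154, -0.3472], np.float64(12.8), 'iou', np.float64(0.933))
(0.62, [0.4337, -0.2834], np.float64(15.7), 'iou', np.float64(0.932))
rack [(0.7, [0.567, -0.138, 0.0], [253.0, 92.0])]
cross_bar [(0.92, [0.635, -0.142, 0.087], [255.0, 28.0])]
lane0_stop []
lane1_stop [(0.64, [0.667, -0.139, 0.03], [264.0, 8.0])]
lane2_stop [(0.73, [0.664, -0.203, 0.03], [314.0, 25.0])]
```

```bash
python3 -m handwheel '[[[0.08,0.037,-0.005,-0.01,0],[0.08,0.037,-0.005,-0.01,0],[0.08,0.037,-0.005,-0.01,0],[0.08,0.0,0,0,0],[0.08,0,0,0,0]]]' |grep eef; cat > rk.py <<'E'
from h import *; from scipy.optimize import minimize
L=[(.1,.064,.03),(.1,0,.03),(.1,-.064,.03),(0,0,0)]; N=["lane0_stop","lane1_stop","lane2_stop","rack"]
V=np.array([(x,y,z) for y in(-.104,.104) for x,z in((-.1,0),(.1,0),(.105,.0),(-.093,.092),(.11,.069),(.072,.091),(-.1,.08))])
obs=[];H=[]
for cn in("wrist","top","scene"):
    c,im=snap(cn,"rk_%s.png"%cn)
    for n,l in zip(N,L):
        d=viewer.pinpoint(cn,n)
        if d and d[0]["confidence"]>.5: obs.append((c,np.array(d[0]["xy"])*[640,400],l))
    d=viewer.outline_of(cn,"rack")
    if d: 
        k,_=cv2.findContours(d[0]["mask"].astype(np.uint8),0,1); k=max(k,key=len)[:,0]; H.append((cn,c,cv2.convexHull(k.astype(np.float32)),d[0]["extent"]))
def pose(p,v): v=np.atleast_2d(v); return np.c_[p[0]+v[:,0]*np.cos(p[2])-v[:,1]*np.sin(p[2]),p[1]+v[:,0]*np.sin(p[2])+v[:,1]*np.cos(p[2]),v[:,2]]
from scipy.optimize import least_squares
g=least_squares(lambda p:np.concatenate([(proj(c,pose(p,l))[0]-uv)/c[0]*np.linalg.norm(c[4]-[.57,-.14,0]) for c,uv,l in obs]),[.567,-.138,.08],loss="soft_l1",f_scale=.004)
print("pins",g.x[:2].round(4),np.degrees(g.x[2]).round(2),len(obs),(np.abs(g.fun)*1000).round(1))
for cn,c,h,e in H:
    def cost(p):
        q=cv2.convexHull(proj(c,pose(p,V)).astype(np.float32)); i=cv2.intersectConvexConvex(h,q)[0]; return 1-i/(cv2.contourArea(h)+cv2.contourArea(q)-i)
    b=minimize(cost,g.x,method="Nelder-Mead",options=dict(initial_simplex=g.x+np.array([[0,0,0],[.01,0,0],[0,.01,0],[0,0,.06]])))
    print(cn,b.x[:2].round(4),np.degrees(b.x[2]).round(2),'iou',round(1-b.fun,3),np.round(e,2))
E
python3 rk.py
```

```text
eef_pos: [0.6082, -0.187, 0.3626]
pins [ 0.5666 -0.1408] 2.08 12 [ 4.1  1.2  4.7  1.6  1.8  0.7  1.7  0.6  1.3  2.   0.6  6.5  3.6  1.7
  2.6  6.6  2.3 12.6  6.   4.6  3.7  3.2  1.4  6.4]
wrist [ 0.5748 -0.1411] 0.9 iou 0.952 [0.3  0.18 0.27 0.46]
top [ 0.5787 -0.0734] 14.03 iou 0.452 [0.52 0.39 0.08 0.19]
scene [ 0.5672 -0.1408] -0.57 iou 0.928 [0.43 0.35 0.13 0.21]
```

```bash
cat > ribs.py <<'E'
from h import *
im=cv2.imread("pics/rk_wrist.png"); c=cam("wrist"); g=cv2.cvtColor(im,cv2.COLOR_BGR2GRAY)
ln=cv2.createLineSegmentDetector().detect(g)[0][:,0]
n=und(c,ln.reshape(-1,2)); d=np.c_[n[:,0],-n[:,1],-np.ones(len(n))]@c[3].T; nv=np.array([np.sin(.262),0,np.cos(.262)]); p0=np.array([.668,-.14,.03])+nv*.01
P=(c[4]+d*(((p0-c[4])@nv)/(d@nv))[:,None]).reshape(-1,2,3)
for a,b in P:
    if a[0]>b[0]: a,b=b,a
    v=b-a; l=np.linalg.norm(v); ang=np.degrees(np.arctan2(v[1],v[0]))
    if l>.05 and .4<a[0]<.75 and -.28<a[1]<0: print(a.round(3),b.round(3),l.round(3),ang.round(1))
E
python3 ribs.py
```

```text
[ 0.681 -0.028  0.037] [ 0.685 -0.247  0.036] 0.219 -89.1
[ 0.665 -0.049  0.041] [ 0.668 -0.231  0.04 ] 0.182 -89.1
[ 0.636 -0.053  0.049] [ 0.639 -0.229  0.048] 0.177 -89.1
[ 0.626 -0.053  0.052] [ 0.627 -0.111  0.051] 0.058 -89.1
[ 0.628 -0.176  0.051] [ 0.628 -0.228  0.051] 0.052 -89.1
[ 0.479 -0.053  0.091] [ 0.624 -0.051  0.052] 0.15 0.9
[ 0.627 -0.115  0.051] [ 0.628 -0.173  0.051] 0.058 -89.1
[ 0.414 -0.035  0.108] [ 0.54  -0.007  0.075] 0.133 12.6
[ 0.409 -0.043  0.11 ] [ 0.546 -0.013  0.073] 0.145 12.3
[ 0.479 -0.232  0.091] [ 0.626 -0.23   0.052] 0.152 0.8
[ 0.478 -0.115  0.091] [ 0.624 -0.113  0.052] 0.151 0.8
[ 0.476 -0.042  0.092] [ 0.618 -0.04   0.054] 0.147 0.8
[ 0.479 -0.241  0.091] [ 0.621 -0.24   0.053] 0.147 0.4
[ 0.477 -0.106  0.091] [ 0.624 -0.104  0.052] 0.151 0.9
[ 0.478 -0.17   0.091] [ 0.625 -0.168  0.052] 0.152 0.8
[ 0.477 -0.178  0.091] [ 0.625 -0.175  0.052] 0.153 0.9
[ 0.478 -0.049  0.091] [ 0.623 -0.047  0.053] 0.15 0.8
[ 0.674 -0.032  0.039] [ 0.677 -0.242  0.038] 0.21 -89.1
```

View pics/rk_wrist.png

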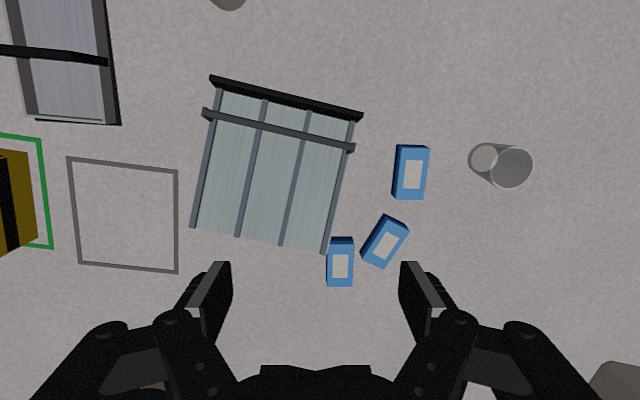

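```bash
python3 to.py 0.6154 -0.347 0.10 -77.2
```

```text
t 57.0 pos [ 0.6068 -0.1885  0.3628] az -75.7 j1 -0.46 j6 0.87 toolz [ 0.004 -0.017 -1.   ]
before-spin shift mm [-30.8 151.1 265.4] after-spin [-26.7 151.9 265.4] spin 1.5 rows 6.3 0.2 j6 end~ 0.84
```

```bash
python3 -m handwheel '[[[0.065,-0.0077,0.0378,0.02,0],[0.065,-0.0077,0.0378,0.02,0],[0.065,-0.0077,0.0378,0.02,0],[0.065,-0.0077,0.0378,0.03,1.5],[0.065,0,0,0.04,0],[0.065,0,0,0.04,0],[0.065,0,0,0.03,0],[0.065,0,0,0,0],[0.065,0,0,0,0]]]' |grep eef; python3 - <<'E'
from bx import *
print(*boxes()[2],sep="\n")
E
python3 to.py 0.6154 -0.347 0.010 -77.2
```

```text
eef_pos: [0.6136, -0.3348, 0.1698]
(0.88, [0.4913, -0.3456], np.float64(-13.2), 'iou', np.float64(0.964))
(0.84, [0.4323, -0.3118], np.float64(-5.7), 'iou', np.float64(0.32))
(0.76, [0.6155, -0.3472], np.float64(12.6), 'iou', np.float64(0.945))
t 57.9 pos [ 0.6161 -0.3363  0.1755] az -77.1 j1 -0.64 j6 0.71 toolz [ 0.008 -0.02  -1.   ]
before-spin shift mm [ -3.6   6.8 165.7] after-spin [ -3.6   6.8 165.7] spin 0.1 rows 4.0 0.0 j6 end~ 0.84
```

```bash
python3 -m handwheel '[[[0.065,-0.0036,0.0068,0.03,0],[0.065,0,0,0.04,0],[0.065,0,0,0.04,0],[0.065,0,0,0.03,0],[0.065,0,0,0.018,0],[0.065,0,0,0.007,0],[0.065,0,0,0,0]]]' |grep -E 'eef|cont'; python3 -m handwheel '[[[0.03,0,0,0,0],[0.03,0,0,0,0],[0.03,0,0,0,0],[0.03,0,0,0,0],[0.03,0,0,0,0]]]' 35; python3 -m handwheel '[[[0.03,0,0,-0.02,0],[0.03,0,0,-0.04,0],[0.03,0,0,-0.04,0],[0.03,0,0,-0.04,0],[0.03,0,0,0,0]]]'; python3 to.py 0.556 -0.2055 0.14 -89.15
```

```text
eef_pos: [0.6141, -0.346, 0.0082]
contact_force: [0.6, 0.4, 0.2]
time: 58.87
eef_pos: [0.6157, -0.3474, 0.0116]
tcp_rot: [0.994, 0.112, 0.004, 0.011]
contact_force: [1.2, 0.3, 6.6]
opening: 0.535
finger_force: 38.3
time: 59.28
eef_pos: [0.6174, -0.3466, 0.16]
tcp_rot: [0.994, 0.112, 0.008, 0.015]
contact_force: [1.6, -0.0, 1.4]
opening: 0.528
finger_force: 37.3
t 59.3 pos [ 0.6174 -0.3466  0.16  ] az -77.2 j1 -0.65 j6 0.7 toolz [ 0.019 -0.029 -0.999]
before-spin shift mm [ -28.7 -151.7   14.8] after-spin [ -59.6 -142.5   14.8] spin 12.0 rows 3.4 1.7 j6 end~ 1.21
```

```bash
python3 -m handwheel '[[[0.03,-0.0072,-0.038,0,0],[0.03,-0.0072,-0.038,0,0],[0.03,-0.0072,-0.038,0,0],[0.03,-0.0072,-0.038,0,0],[0.03,0,0,0,6],[0.03,0,0,0,6],[0.03,0,0,0,0],[0.03,0,0,0,0]]]' |grep -E 'eef|cont'; python3 to.py 0.556 -0.2055 0.09 -89.15;
```

```text
eef_pos: [0.5509, -0.2015, 0.1451]
contact_force: [1.1, -0.3, -1.6]
t 60.0 pos [ 0.5509 -0.2015  0.1451] az -89.0 j1 -0.52 j6 1.04 toolz [ 0.005 -0.017 -1.   ]
before-spin shift mm [ 4.7  3.1 55.2] after-spin [ 4.7  3.1 55.2] spin 0.1 rows 1.3 0.0 j6 end~ 1.21
```

```bash
python3 -m handwheel '[[[0.03,0.0047,0.003,0.02,0],[0.03,0,0,0.025,0],[0.03,0,0,0.01,0],[0.03,0,0,0,0]]]' |grep -E 'eef|cont'; python3 -m handwheel '[[[0.03,0,0,0.005,0],[0.03,0,0,0.004,0],[0.03,0,0,0.003,0],[0.03,0,0,0,0]]]' |grep -E 'eef|cont'
```

```text
eef_pos: [0.5536, -0.2046, 0.0862]
contact_force: [-0.3, -0.6, -1.5]
eef_pos: [0.5578, -0.2062, 0.0804]
contact_force: [0.6, 1.2, 3.0]
```

```bash
python3 -m handwheel '[[[0.03,0,0,0.003,0],[0.03,0,0,0.003,0],[0.06,0,0,0,0],[0.06,0,0,0,0],[0.06,0,0,0,0],[0.06,0,0,-0.015,0],[0.06,0,0,-0.035,0],[0.0,-0.04,0,-0.03,0],[0.0,-0.04,0,-0.03,0],[0.0,0,0,0,0],[0,0,0,0,0],[0,0,0,0,0]]]' |grep -E 'eef|cont'; python3 - <<'E'
from h import *
c,a=snap("wrist","wb.png"); print(pin(c,"wrist","slidebox0",.065)); 
nv=np.array([np.sin(.262),0,np.cos(.262)])
def slope(uv,h):
    p0=np.array([.671,-.14,.03])+nv*h; n=und(c,uv); d=np.c_[n[:,0],-n[:,1],-np.ones(len(n))]@c[3].T; return c[4]+d*(((p0-c[4])@nv)/(d@nv))[:,None]
for d in viewer.outline_of("wrist","slidebox0")[:4]:
    k,_=cv2.findContours(d["mask"].astype(np.uint8),0,1); k=max(k,key=len)[:,0]; P=slope(k,.032)
    S=np.c_[(.671-P[:,0])/np.cos(.262),P[:,1]]*1000; r=cv2.minAreaRect(S.astype(np.float32)); print(round(d["confidence"],2),"dist-from-stop",np.round(r[0],1),np.round(r[1],1),round(r[2],1))
E
python3 st.py
```

```text
eef_pos: [0.4887, -0.205, 0.1711]
contact_force: [-0.0, 0.2, -0.1]
[(0.97, [0.509, -0.315, 0.065], [447.0, 179.0]), (0.63, [0.464, -0.264, 0.065], [381.0, 229.0]), (0.58, [0.555, -0.208, 0.065], [317.0, 119.0])]
0.94 dist-from-stop [ 198.1 -256.7] [34.4 61. ] 78.6
0.94 dist-from-stop [ 162.6 -304. ] [64.7 42.8] 20.3
t 61.77 q [-0.582  0.023  1.991 -0.013  1.118  0.979] x [1.    0.015 0.001] y [ 0.015 -1.     0.015] z [ 0.001 -0.015 -1.   ] r 0.53
```

```bash
python3 -m handwheel '[[[0,0,0.001,0.03,0],[0,0,0,0.035,0],[0,0,0,0.018,0],[0,0,0,0,0],[0,0,0,0,0]]]' |grep -E 'eef|cont'; python3 -m handwheel '[[[0,0.01,0,0.0027,0],[0,0.01,0,0.0027,0],[0,0.01,0,0.0027,0],[0,0.01,0,0.0027,0],[0,0.01,0,0.0027,0],[0,0.01,0,0.0027,0],[0,0,0,0,0]]]' |grep -E 'eef|cont'
```

```text
eef_pos: [0.4886, -0.2067, 0.0866]
contact_force: [0.6, -0.5, 0.7]
eef_pos: [0.5512, -0.2068, 0.0723]
contact_force: [0.7, 0.1, -0.3]
```

```bash
python3 -m handwheel '[[[0,0.008,0,0.002,0],[0,0.008,0,0.002,0],[0,0.004,0,0.001,0],[0,0,0,0,0]]]' |grep -E 'eef|cont'; python3 -m handwheel '[[[0,0.003,0,0.001,0],[0,0.003,0,0.001,0],[0,0,0,0,0]]]' |grep -E 'eef|cont'; python3 -m handwheel '[[[0,0.003,0,0.001,0],[0,0.002,0,0.0005,0],[0,0,0,0,0]]]' |grep -E 'eef|cont'
```

```text
eef_pos: [0.57, -0.2066, 0.0673]
contact_force: [-0.3, -0.5, 1.0]
eef_pos: [0.5756, -0.2066, 0.0656]
contact_force: [-1.1, -0.6, -0.7]
eef_pos: [0.5798, -0.2066, 0.0642]
contact_force: [-3.2, -0.8, 2.5]
```

```bash
python3 -m handwheel '[[[0,0.002,0,0.0005,0],[0,0.001,0,0,0],[0,0,0,0,0]]]' |grep -E 'eef|cont'; python3 -m handwheel '[[[0,0.001,0,0,0],[0,0.001,0,0,0],[0,0,0,0,0]]]' |grep -E 'eef|cont'
```

```text
eef_pos: [0.5801, -0.2066, 0.0641]
contact_force: [-11.7, 0.0, 10.2]
eef_pos: [0.5802, -0.2066, 0.0641]
contact_force: [-18.4, -0.6, 13.7]
```

```bash
python3 -m handwheel '[[[0,-0.01,0,-0.003,0],[0,-0.01,0,-0.01,0],[0.065,0,0,-0.035,0],[0.065,0,0,-0.04,0],[0.065,-0.02,0.02,-0.04,0],[0.065,-0.02,0.035,-0.03,7],[0.065,0,0.035,-0.01,7.1],[0.065,0,0.035,0,0],[0.065,0,0,0,0],[0.065,0,0,0,0]]]' |grep -E 'eef|cont'; python3 - <<'E'
from bx import *
c,im,o=boxes(); print(*o,sep="\n")
E
python3 to.py 0.493 -0.346 0.11 -104.5
```

```text
eef_pos: [0.5197, -0.3209, 0.2224]
contact_force: [0.2, 0.6, -0.5]
(0.82, [0.4337, -0.2833], np.float64(13.1), 'iou', np.float64(0.947))
(0.76, [0.6107, -0.1741], np.float64(-78.7), 'iou', np.float64(0.607))
(0.65, [0.4892, -0.3447], np.float64(-12.7), 'iou', np.float64(0.915))
t 65.0 pos [ 0.5199 -0.3187  0.2215] az -103.3 j1 -0.71 j6 1.09 toolz [ 0.004 -0.016 -1.   ]
before-spin shift mm [-20.7  31.2 111.8] after-spin [-20.   31.6 111.8] spin 1.2 rows 2.7 0.2 j6 end~ 1.22
```

```bash
python3 -m handwheel '[[[0.058,-0.017,0.031,0.03,0],[0.058,0,0,0.04,0],[0.058,0,0,0.04,0],[0.058,0,0,0.03,0],[0.058,0,0,0.03,0],[0.058,0,0,0.02,0],[0.058,0,0,0,0],[0.058,0,0,0,0]]]' |grep -E 'eef|cont';python3 to.py 0.4965 -0.3467 0.011 -103.4
```

```text
eef_pos: [0.4991, -0.3441, 0.0341]
contact_force: [0.0, 0.6, 0.3]
t 65.7 pos [ 0.4991 -0.3441  0.0341] az -103.2 j1 -0.77 j6 1.04 toolz [ 0.002 -0.014 -1.   ]
before-spin shift mm [-2.   2.8 23.1] after-spin [-2.   2.8 23.1] spin 0.2 rows 0.6 0.0 j6 end~ 1.2
```

```bash
python3 -m handwheel '[[[0.058,-0.002,0.0028,0.01,0],[0.058,0,0,0.01,0],[0.058,0,0,0.003,0],[0.058,0,0,0,0],[0.03,0,0,0,0],[0.03,0,0,0,0],[0.03,0,0,0,0],[0.03,0,0,0,0],[0.03,0,0,0,0]]]' 35; python3 -m handwheel '[[[0.03,0,0,-0.02,0],[0.03,0,0,-0.04,0],[0.03,0,0,-0.04,0],[0.03,0,0,-0.04,0],[0.03,0,0,0,-7],[0.03,0,0,0,-7],[0.03,0,0,0,0]]]'|grep -E 'eef|open'; python3 to.py 0.562 -0.1413 0.15 -89.15
```

```text
time: 66.45
eef_pos: [0.4973, -0.3493, 0.0133]
tcp_rot: [0.993, -0.116, 0.003, 0.008]
contact_force: [0.0, -0.9, 0.8]
opening: 0.528
finger_force: 37.8
eef_pos: [0.4964, -0.3465, 0.1534]
opening: 0.528
t 67.0 pos [ 0.4964 -0.3465  0.1534] az -89.1 j1 -0.77 j6 0.79 toolz [ 0.005 -0.018 -1.   ]
before-spin shift mm [ 6.870e+01 -2.042e+02  1.000e-01] after-spin [ 6.860e+01 -2.042e+02  1.000e-01] spin 0.0 rows 4.9 0.0 j6 end~ 1.31
```

```bash
python3 -m handwheel '[[[0.03,0.01135,-0.034,0,0],[0.03,0.01135,-0.034,0,0],[0.03,0.01135,-0.034,0,0],[0.03,0.01135,-0.034,0,0],[0.03,0.01135,-0.034,0,0],[0.03,0.01135,-0.034,0,0],[0.03,0,0,0,0],[0.03,0,0,0,0]]]' |grep -E 'eef|cont';python3 to.py 0.561 -0.1415 0.09 -89.15
```

```text
eef_pos: [0.5614, -0.1395, 0.1481]
contact_force: [-0.7, -0.9, -1.3]
t 67.7 pos [ 0.5614 -0.1395  0.1481] az -89.2 j1 -0.41 j6 1.15 toolz [ 0.002 -0.016 -1.   ]
before-spin shift mm [-0.5  1.  58.1] after-spin [-0.5  1.  58.1] spin -0.0 rows 1.4 -0.0 j6 end~ 1.32
```

```bash
python3 -m handwheel '[[[0.03,0,0.001,0.02,0],[0.03,0,0,0.025,0],[0.03,0,0,0.013,0],[0.03,0,0,0.003,0],[0.03,0,0,0.003,0],[0.03,0,0,0,0]]]' |grep -E 'eef|cont'; python3 -m handwheel '[[[0.03,0,0,0.003,0],[0.03,0,0,0.003,0],[0.03,0,0,0,0]]]' |grep -E 'eef|cont'
```

```text
eef_pos: [0.5618, -0.1441, 0.0852]
contact_force: [-0.0, 1.8, -2.1]
eef_pos: [0.564, -0.1439, 0.0819]
contact_force: [0.8, 3.6, 3.7]
```

```bash
python3 -m handwheel '[[[0.03,0,-0.001,0.003,0],[0.03,0,0,0.002,0],[0.057,0,0,0,0],[0.057,0,0,0,0],[0.057,0,0,0,0],[0.057,0,0,-0.015,0],[0.057,0,0,-0.035,0],[0.0,-0.04,0,-0.03,0],[0.0,-0.035,0,-0.03,0],[0.0,0,0,0,0],[0,0,0,0,0],[0,0,0,0,0]]]' |grep -E 'eef|cont'; python3 - <<'E'
from h import *
c,a=snap("wrist"); print(pin(c,"wrist","slidebox0",.065))
E
python3 to.py 0.486 -0.1425 0.087 -89.15
```

```text
eef_pos: [0.4967, -0.1422, 0.1759]
contact_force: [-0.2, -0.0, 0.4]
[(0.97, [0.556, -0.143, 0.065], [314.0, 129.0]), (0.94, [0.467, -0.25, 0.065], [433.0, 232.0]), (0.58, [0.624, -0.201, 0.065], [395.0, 33.0])]
t 69.5 pos [ 0.4966 -0.1419  0.1745] az -89.3 j1 -0.47 j6 1.1 toolz [ 0.001 -0.016 -1.   ]
before-spin shift mm [-10.7  -0.9  87.5] after-spin [-10.7  -0.9  87.5] spin -0.1 rows 2.1 -0.0 j6 end~ 1.28
```

```bash
python3 -m handwheel '[[[0,-0.0107,0,0.03,0],[0,0,0,0.035,0],[0,0,0,0.021,0],[0,0,0,0,0],[0,0,0,0,0]]]' |grep -E 'eef|cont'; python3 -m handwheel '[[[0,0.01,0,0.0027,0],[0,0.01,0,0.0027,0],[0,0.01,0,0.0027,0],[0,0.01,0,0.0027,0],[0,0.01,0,0.0027,0],[0,0.01,0,0.0027,0],[0,0.01,0,0.0027,0],[0,0.008,0,0.002,0],[0,0.004,0,0.001,0],[0,0,0,0,0]]]' |grep -E 'eef|cont'; python3 -m handwheel '[[[0,0.003,0,0.001,0],[0,0.003,0,0.001,0],[0,0,0,0,0]]]' |grep -E 'eef|cont'
```

```text
eef_pos: [0.4853, -0.1429, 0.0878]
contact_force: [0.8, -0.4, 0.3]
eef_pos: [0.5693, -0.1429, 0.0683]
contact_force: [0.2, 0.1, -0.5]
eef_pos: [0.5747, -0.1429, 0.0667]
contact_force: [-0.3, -0.9, 0.2]
```

```bash
python3 -m handwheel '[[[0,0.003,0,0.001,0],[0,0.002,0,0.0005,0],[0,0,0,0,0]]]' |grep -E 'eef|cont'; python3 -m handwheel '[[[0,0.001,0,0,0],[0,0.001,0,0,0],[0,0,0,0,0]]]' |grep -E 'eef|cont';  python3 -m handwheel '[[[0,0.001,0,0,0],[0,0.001,0,0,0],[0,0,0,0,0]]]' |grep -E 'eef|cont'
```

```text
eef_pos: [0.5789, -0.1429, 0.0653]
contact_force: [-4.3, -0.4, 3.0]
eef_pos: [0.579, -0.1429, 0.0653]
contact_force: [-9.7, -1.4, 6.9]
eef_pos: [0.5792, -0.1429, 0.0653]
contact_force: [-15.6, -0.9, 11.3]
```

```bash
python3 -m handwheel '[[[0,-0.01,0,-0.003,0],[0,-0.01,0,-0.01,0],[0.065,-0.01,0,-0.035,0],[0.065,-0.01,0,-0.04,0],[0.065,-0.02,0.03,-0.04,-7],[0.065,-0.02,0.037,-0.02,-6],[0.065,-0.02,0.037,0,0],[0.065,0,0.02,0,0],[0.065,0,0,0,0],[0.065,0,0,0,0]]]' |grep -E 'eef|cont'; python3 - <<'E'
from bx import *
c,im,o=boxes(); print(*o,sep="\n")
E
python3 to.py 0.4335 -0.2834 0.012 -76
```

```text
eef_pos: [0.5088, -0.2602, 0.2039]
contact_force: [0.7, 0.7, 0.3]
(0.92, [0.6006, -0.2023], np.float64(1.1), 'iou', np.float64(0.633))
(0.72, [0.6165, -0.14], np.float64(-80.0), 'iou', np.float64(0.623))
(0.62, [0.4337, -0.2822], np.float64(13.3), 'iou', np.float64(0.954))
t 72.7 pos [ 0.5087 -0.2585  0.2032] az -76.2 j1 -0.64 j6 0.69 toolz [ 0.004 -0.016 -1.   ]
before-spin shift mm [-79.    3.2 191.3] after-spin [-79.    2.8 191.3] spin -0.2 rows 4.6 -0.0 j6 end~ 0.75
```

```bash
python3 -m handwheel '[[[0.065,-0.0395,0.0015,0.02,0],[0.065,-0.0395,0.0015,0.03,0],[0.065,0,0,0.04,0],[0.065,0,0,0.04,0],[0.065,0,0,0.03,0],[0.065,0,0,0,0]]]' |grep -E 'eef|cont';python3 to.py 0.4337 -0.283 0.012 -76
```

```text
eef_pos: [0.4374, -0.276, 0.0427]
contact_force: [-1.8, 0.1, -0.9]
t 73.2 pos [ 0.4374 -0.276   0.0427] az -76.2 j1 -0.75 j6 0.58 toolz [-0.006 -0.007 -1.   ]
before-spin shift mm [-5.1  5.8 30.8] after-spin [-5.1  5.7 30.8] spin -0.2 rows 0.7 -0.0 j6 end~ 0.76
```

```bash
python3 -m handwheel '[[[0.065,0,0,0,0]]]' |grep -E 'eef|cont';python3 to.py 0.4337 -0.283 0.012 -76
```

```text
eef_pos: [0.4408, -0.2791, 0.0483]
contact_force: [-0.1, 0.1, 0.7]
t 73.3 pos [ 0.4408 -0.2791  0.0483] az -76.2 j1 -0.75 j6 0.58 toolz [ 0.001 -0.013 -1.   ]
before-spin shift mm [-7.8  1.6 36.3] after-spin [-7.8  1.5 36.3] spin -0.2 rows 0.9 -0.0 j6 end~ 0.76
```

```bash
python3 -m handwheel '[[[0.065,-0.007,0.0015,0.018,0],[0.065,0,0,0.012,0],[0.065,0,0,0.006,0],[0.065,0,0,0,0],[0.03,0,0,0,0],[0.03,0,0,0,0],[0.03,0,0,0,0],[0.03,0,0,0,0],[0.03,0,0,0,0],[0.03,0,0,0,0]]]' 35; python3 -m handwheel '[[[0.03,0,0,-0.02,0],[0.03,0,0,-0.04,0],[0.03,0,0,-0.04,0],[0.03,0,0,-0.04,0],[0.03,0,0,0,7],[0.03,0,0,0,6],[0.03,0,0,0,0]]]'|grep -E 'eef|open'; python3 to.py 0.556 -0.0765 0.15 -89.15
```

```text
time: 74.15
eef_pos: [0.4364, -0.2856, 0.0152]
tcp_rot: [0.993, 0.12, 0.002, 0.009]
contact_force: [0.7, 1.2, 5.1]
opening: 0.528
finger_force: 38.5
eef_pos: [0.4346, -0.2825, 0.1541]
opening: 0.527
t 74.7 pos [ 0.4346 -0.2825  0.1541] az -89.4 j1 -0.77 j6 0.8 toolz [ 0.004 -0.017 -1.   ]
before-spin shift mm [ 123.7 -204.7    1.1] after-spin [ 124.5 -204.2    1.1] spin -0.2 rows 4.9 -0.0 j6 end~ 1.42
```

```bash
python3 -m handwheel '[[[0.03,0.0206,-0.0339,0,0],[0.03,0.0206,-0.0339,0,0],[0.03,0.0206,-0.0339,0,0],[0.03,0.0206,-0.0339,0,0],[0.03,0.0206,-0.0339,0,0],[0.03,0.0206,-0.0339,0,-0.2],[0.03,0,0,0,0],[0.03,0,0,0,0]]]' |grep -E 'eef|cont';python3 to.py 0.557 -0.078 0.09 -89.15
```

```text
eef_pos: [0.5554, -0.0755, 0.1492]
contact_force: [-0.4, -0.9, -1.1]
t 75.4 pos [ 0.5554 -0.0755  0.1492] az -88.7 j1 -0.31 j6 1.25 toolz [ 0.001 -0.016 -1.   ]
before-spin shift mm [ 1.5  1.5 59.2] after-spin [ 1.5  1.5 59.2] spin 0.5 rows 1.4 0.1 j6 end~ 1.42
```

```bash
python3 -m handwheel '[[[0.03,0.0015,0.0005,0.02,0.5],[0.03,0,0,0.025,0],[0.03,0,0,0.013,0],[0.03,0,0,0.003,0],[0.03,0,0,0.003,0],[0.03,0,0,0,0]]]' |grep -E 'eef|cont'; python3 -m handwheel '[[[0.03,0,0,0.003,0],[0.03,0,0,0.003,0],[0.03,0,0,0,0]]]' |grep -E 'eef|cont'
```

```text
eef_pos: [0.5573, -0.0799, 0.0868]
contact_force: [-0.8, 1.3, -1.5]
eef_pos: [0.5597, -0.0798, 0.0835]
contact_force: [-0.0, 1.5, 4.2]
```

```bash
python3 -m handwheel '[[[0.03,0,-0.001,0.003,0],[0.03,0,0,0.002,0],[0.057,0,0,0,0],[0.057,0,0,0,0],[0.057,0,0,0,0],[0.057,0,0,-0.015,0],[0.057,0,0,-0.035,0],[0.0,-0.04,0,-0.03,0],[0.0,-0.033,0,-0.03,0],[0.0,0,0,0,0],[0,0,0,0,0],[0,0,0,0,0]]]' |grep -E 'eef|cont'; python3 - <<'E'
from h import *
c,a=snap("wrist"); print(pin(c,"wrist","slidebox0",.065))
E
python3 to.py 0.486 -0.0790 0.088 -89.15
```

```text
eef_pos: [0.4929, -0.0771, 0.1782]
contact_force: [-0.2, -0.7, 0.5]
[(0.88, [0.556, -0.079, 0.065], [315.0, 122.0]), (0.87, [0.622, -0.136, 0.065], [394.0, 30.0]), (0.77, [0.623, -0.196, 0.065], [475.0, 30.0])]
t 77.2 pos [ 0.4927 -0.077   0.1768] az -89.6 j1 -0.35 j6 1.22 toolz [ 0.001 -0.016 -1.   ]
before-spin shift mm [-6.8  0.6 88.8] after-spin [-6.8  0.5 88.8] spin -0.4 rows 2.1 -0.1 j6 end~ 1.4
```

```bash
python3 -m handwheel '[[[0,-0.007,0,0.03,0],[0,0,0,0.035,0],[0,0,0,0.021,0],[0,0,0,0,0],[0,0,0,0,0]]]' |grep -E 'eef|cont'; python3 -m handwheel '[[[0,0.01,0,0.0027,0],[0,0.01,0,0.0027,0],[0,0.01,0,0.0027,0],[0,0.01,0,0.0027,0],[0,0.01,0,0.0027,0],[0,0.01,0,0.0027,0],[0,0.01,0,0.0027,0],[0,0.008,0,0.002,0],[0,0.004,0,0.001,0],[0,0,0,0,0]]]' |grep -E 'eef|cont'; python3 -m handwheel '[[[0,0.003,0,0.001,0],[0,0.003,0,0.001,0],[0,0,0,0,0]]]' |grep -E 'eef|cont'
```

```text
eef_pos: [0.4851, -0.0781, 0.0901]
contact_force: [0.2, -0.5, 0.5]
eef_pos: [0.5693, -0.0785, 0.0709]
contact_force: [-0.0, 0.0, 0.1]
eef_pos: [0.5747, -0.0784, 0.069]
contact_force: [0.1, -0.3, 0.1]
```

```bash
python3 -m handwheel '[[[0,0.003,0,0.001,0],[0,0.002,0,0.0005,0],[0,0,0,0,0]]]' |grep -E 'eef|cont'; python3 -m handwheel '[[[0,0.001,0,0,0],[0,0.001,0,0,0],[0,0,0,0,0]]]' |grep -E 'eef|cont';  python3 -m handwheel '[[[0,0.001,0,0,0],[0,0.001,0,0,0],[0,0,0,0,0]]]' |grep -E 'eef|cont'
```

```text
eef_pos: [0.5782, -0.0784, 0.0678]
contact_force: [-4.5, 0.0, 4.6]
eef_pos: [0.5784, -0.0783, 0.0678]
contact_force: [-11.4, -1.0, 8.9]
eef_pos: [0.5785, -0.0783, 0.0677]
contact_force: [-16.0, -0.6, 12.5]
```

```bash
python3 -m handwheel '[[[0,-0.01,0,-0.003,0],[0,-0.01,0,-0.01,0],[0.03,-0.01,0,-0.035,0],[0.03,-0.01,0,-0.04,0],[0.03,0,0,-0.04,0],[0.03,0,0,-0.04,0],[0.03,0,0,-0.04,0],[0.03,0,0.02,-0.03,0],[0.03,0,0.02,-0.03,0],[0.03,0,0,0,0],[0.03,0,0,0,0]]]' |grep -E 'eef|cont'; python3 - <<'E'
from bx import *
def chk(cn):
    c,a=snap(cn); print(cn,"boxes",pin(c,cn,"slidebox0",.0409))
    for n,z in(("tub",0),("tray",.003),("gel",0),("beaker",0),("sponge",0),("block0",.02)): print(n,pin(c,cn,n,z,3 if n=="block0" else 1))
    return c,a
c,a=chk("scene"); print(rect(c,"scene","tip_mark",0))
hs=cv2.cvtColor(a,cv2.COLOR_BGR2HSV)
c,a=chk("wrist")
c,a=chk("top"); hs=cv2.cvtColor(a,cv2.COLOR_BGR2HSV)
for lo,hi,z in(((45,80,30),(85,255,255),0),((18,120,30),(35,255,255),.095)):
    m=cv2.inRange(hs,lo,hi); m[:200]=0; m[:,:160]=0; m[310:]=0; m[:,330:]=0; v,u=np.nonzero(m); print(cv2.minAreaRect((toz(c,np.c_[u,v],z)[:,:2]*1000).astype(np.float32)))
# expected home origins
for yr in(.064,0,-.064): print("home",.571+.0594-yr*.0148,-.1413+.0594*.0148+yr)
E
```

```text
eef_pos: [0.5436, -0.1152, 0.339]
contact_force: [-0.7, 0.7, -1.0]
scene boxes [(0.87, [0.634, -0.08, 0.041], [302.0, 200.0]), (0.87, [0.628, -0.152, 0.041], [294.0, 184.0]), (0.57, [0.628, -0.202, 0.041], [288.0, 173.0])]
tub [(0.56, [0.411, 0.298, 0.0], [423.0, 273.0])]
tray [(0.61, [0.648, 0.18, 0.003], [335.0, 273.0])]
gel [(0.92, [0.797, -0.016, 0.0], [264.0, 242.0])]
beaker [(0.84, [0.673, -0.444, 0.0], [251.0, 139.0])]
sponge [(0.66, [0.671, 0.437, 0.0], [372.0, 355.0])]
block0 [(0.58, [0.439, 0.267, 0.02], [411.0, 266.0]), (0.53, [0.385, 0.284, 0.02], [429.0, 263.0]), (0.49, [0.378, 0.273, 0.02], [429.0, 259.0])]
[(0.57, [508.0, 293.0], 150, 38, 80.9)]
wrist boxes [(0.8, [0.626, -0.144, 0.041], [334.0, 97.0]), (0.67, [0.626, -0.208, 0.041], [382.0, 97.0]), (0.63, [0.628, -0.077, 0.041], [283.0, 94.0])]
tub [(0.7, [0.415, 0.305, 0.0], [53.0, 232.0])]
tray [(0.8, [0.651, 0.187, 0.003], [94.0, 76.0])]
gel []
beaker [(0.74, [0.667, -0.065, 0.0], [276.0, 65.0])]
sponge [(0.31, [0.67, -0.068, 0.0], [278.0, 63.0])]
block0 [(0.62, [0.38, 0.289, 0.02], [59.0, 257.0])]
top boxes [(0.59, [0.623, -0.086, 0.041], [351.0, 176.0])]
tub [(0.9, [0.412, 0.309, 0.0], [206.0, 255.0])]
tray [(0.8, [0.64, 0.191, 0.003], [252.0, 173.0])]
gel [(0.85, [0.796, -0.03, 0.0], [330.0, 120.0])]
beaker [(0.61, [0.66, -0.462, 0.0], [484.0, 167.0])]
sponge [(0.97, [0.667, 0.436, 0.0], [165.0, 164.0])]
block0 [(0.7, [0.447, 0.276, 0.02], [217.0, 242.0]), (0.6, [0.555, -0.138, 0.02], [370.0, 202.0]), (0.54, [0.389, 0.287, 0.02], [212.0, 264.0])]
((414.27435302734375, 304.3453369140625), (193.5189666748047, 172.13706970214844), 5.786962509155273)
((396.30267333984375, 208.70318603515625), (352.63702392578125, 171.7910919189453), 80.45124053955078)
home 0.6294527999999999 -0.07642088
home 0.6304 -0.14042088
home 0.6313472 -0.20442088
```

```bash
python3 -c "
from plant import sign_off
print(sign_off())"
```

```text
the job is handed in; nothing more can be done
None
```

The job is done and handed in at about 80 s of the 210 s. On final camera measurements, the tub sits about 2 mm off the middle of the green outline, with all three wax blocks in it; the empty tray is back flat on its mat, and the three slide boxes were each pushed home against the back stop in a lane of their own. Two unplanned contacts could count against it: I dragged the tub the wrong way at first and pressed it into the rack (71 N at the wrist), and the loaded tray probably struck equipment on the left of the bench (75 to 80 N at the wrist, no blocks lost).

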